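Ionise a batch of moulded housings on the rotary stand

ROBOT

A 7-joint arm with a two-finger parallel gripper is mounted at the origin on the work surface. World frame = base frame: x ahead of the robot, y to its left, z up, the work surface at z = 0. Lengths are in m, angles in rad, forces in N, time in s.
With the tool pointing down it reaches from about 0.425 to 0.925 m from the base axis. Payload 6.8 kg.
Tool frame: the origin (TCP) lies at the very end of the fingers, on their centre line; the grasp point (between the pads) lies 19 mm behind it; z points along the fingers, y is the line along which they close (so a half turn about z gives the same grasp; the last joint's range is limited). The gripper opens to 85 mm and grips with 20 to 120 N. Pads are 22 mm wide; open, the fingers measure 114 mm over their backs; the gripper's body (76 mm by 85 mm) begins 54 mm behind the grasp point. The pads swing forward as they close: fully open they stand 13 mm farther back than shut.
Start: joints at [1.045, 0.477, 0.022, 1.555, -0.011, 1.109, -0.083], TCP at [0.274, -0.617, 0.231] pointing down, gripper open.
Joint ranges: [-2.96, 2.96], [-0.34, 2.1], [-1.41, 1.46], [0.24, 2.44], [-1.37, 4.51], [0.17, 1.92], [-2.96, 2.96]. Speed limits (rad/s): [2.39, 2.39, 3.14, 3.14, 3.14, 3.14, 3.14].

INTERFACE

Orientations are given as a 3x3 rotation matrix whose columns are the frame's x, y, z axes.
In Python, from rig import get_obs, capture, job_done gives the robot as it stands.
- The arm moves only by the tool apply_moves, never from a script. Its argument "steps" is a list of rows, each a list of 6 numbers: the shift along the tool's x, y, z in m, then the turn, a rotation vector about the tool's x, y, z in rad. A call has 1 to 10 rows; each row is the pose to reach, as a shift and turn from the pose commanded when the call began, along the tool's axes at that moment; what a row does not reach only later rows make up. A row lasts 1/8 s, in which the tool goes at most 62.5 mm and 10.7 degrees, less where a joint would pass 70% of its speed; a pose out of reach is approached as far as the arm can. A call with a gripper value outside its range is refused whole. "claw" is the opening, from -1 (shut) to 1 (fully open), set as the call begins (left out, the last holds). The fingers move at their own pace and stop on an object; the grip force is fixed at half the most. Time passes only in rows, so rows that repeat a pose let the fingers close. It gives the time, the measured TCP pose, the force, the opening and the grip force at its end, in the units of the state.
- get_obs(): the state, without advancing time (a new reading comes with each control period).
- capture(name): name is "side" or "top"; returns a dict with "image" (420x560x3 uint8, red, green, blue), "depth" (420x560 float32, m along the optical axis (not along the pixel's ray), 0 where there is no reading), "fx", "fy", "cx", "cy" (pixels), "world_from_camera" (4x4, takes a point from camera to world coordinates). Camera axes: x right, y down, z forward; pixel columns grow to the right and rows downward; lengths in m; the calibration is good to about 2 mm. A picture is of the moment at which its call begins.
- job_done(): hands the job in; it is judged then, once.
The state is a dict: "time": time; "qpos": joint angles; "dq": joint speeds; "joint_torque": joint torques, N m; "ee_pos": TCP position; "ee_rot": TCP orientation; "contact_force": force on the tool from outside, world axes, zero at the start; "torque": the same for the moment, N m; "grip_width": finger opening in m; "grasp_force": force on a finger pad.
Only numpy, scipy, OpenCV 4.12 (cv2) and the standard library are available. Lean on these libraries where they do the work, as an engineer would, in place of code of your own. Each camera call takes 0.05 s, during which the arm holds its last target. There are 200 camera calls.

TASK

Take the thin-walled white housings out of the grey tray and set them in the green nests of the rotary stand, then use the red handle to turn the loaded plate slowly (taking six seconds or more) one full turn counter-clockwise seen from above, until its white mark is back at the orange pointer, and with the housings still aboard turn the black lock collar at the centre counter-clockwise until its red tip is at the green mark. Then move all the housings to the blue tray, each lying flat on its floor, leaving plate and collar as they are. Handle the housings gently, squeezing them with no more than about 35 N a finger, and leave the dispenser bottle and the cup where they are.

Things in the scene. Friction and masses are not known exactly. Their poses are not given: they have to be found in the camera images.
- housingA: thin-walled white moulded housing, 76 (its x) x 50 (its y) x 42 mm high, about 90 g, a closed box with a black round window on top; two or three are present, the others are absent (None). Origin: centre of its underside, z up
- housingB: thin-walled white moulded housing, 76 (its x) x 50 (its y) x 42 mm high, about 90 g, a closed box with a black round window on top; two or three are present, the others are absent (None). Origin: centre of its underside, z up
- housingC: thin-walled white moulded housing, 76 (its x) x 50 (its y) x 42 mm high, about 90 g, a closed box with a black round window on top; two or three are present, the others are absent (None). Origin: centre of its underside, z up
- tray_in: grey shallow fixed tray that the housings start in, 335 (x) x 140 (y) mm outside, 14 mm high, walls and floor 4 mm thick. Origin: centre of its underside, so its inner floor is at +4 mm
- tray_out: blue shallow fixed tray for the finished housings, same sizes and origin as the grey tray; it holds three housings in a row along its x, about 105 mm apart, their long side along the row
- stand: fixed base of the rotary stand. Origin: on the vertical turning axis of plate and collar, at the bench surface; +x points from the axis to the orange pointer, which stands 191 mm out at the plate's rim, its top 46 mm above the bench
- turntable (a joint): angle of the dark round plate (350 mm diameter, top 45 mm above the bench) about the vertical axis, rad, growing counter-clockwise seen from above. Starts at about 0 with its white rim mark (beside the red handle) at the orange pointer; there are stops at -0.05 and 6.42; one full turn is 6.28. Stiff (about 0.25 N m), stays where it is left
- nest0 (a point): centre of the floor of a green nest on the plate, 47 mm above the bench and 110 mm from the axis, turning with the plate; z up. The nest takes one housing, long side pointing at the axis (either way round), inside 86 x 60 mm, its fence 4 mm high. The nests lie at 80, 180 and 280 degrees counter-clockwise from the red handle (nest0, nest1, nest2)
- nest1 (a point): centre of the floor of a green nest on the plate, 47 mm above the bench and 110 mm from the axis, turning with the plate; z up. The nest takes one housing, long side pointing at the axis (either way round), inside 86 x 60 mm, its fence 4 mm high. The nests lie at 80, 180 and 280 degrees counter-clockwise from the red handle (nest0, nest1, nest2)
- nest2 (a point): centre of the floor of a green nest on the plate, 47 mm above the bench and 110 mm from the axis, turning with the plate; z up. The nest takes one housing, long side pointing at the axis (either way round), inside 86 x 60 mm, its fence 4 mm high. The nests lie at 80, 180 and 280 degrees counter-clockwise from the red handle (nest0, nest1, nest2)
- handle_top (a point): centre of the top of the upright red handle on the plate, a 24 mm diameter, 78 mm tall sleeve that spins freely on its pin; its top is 129 mm above the bench, 110 mm from the axis; turns with the plate
- collar (a joint): angle of the black lock collar about the stand's axis, rad, growing counter-clockwise seen from above: 0 is open (its red tip at the white mark of the flange, towards the orange pointer), 1.30 is locked (red tip at the green mark); stops at 0 and 1.40. Friction about 0.12 N m
- collar_grip (a point): point on the collar's axis, 110 mm above the bench, in the upright wing by which the collar is turned; the wing is 60 mm long (point x, towards the red tip), 14 mm thick (point y), from 79 to 125 mm above the bench
- dispenser: bystander: blue dispenser bottle, 60 mm diameter, 130 mm high, origin under its centre
- parts_cup: bystander: white plastic cup, 80 mm diameter, 50 mm high, origin under its centre

How it is judged:
On the way, in this order (a step that is already met when the one before it is completed fails the run):
1. every housing sits in a nest, the plate still at its start (((horizontal distance between housingA and nest0 below 0.012 m and z of housingA in the frame of nest0 below 0.003 m) or (horizontal distance between housingA and nest1 below 0.012 m and z of housingA in the frame of nest1 below 0.003 m) or (horizontal distance between housingA and nest2 below 0.012 m and z of housingA in the frame of nest2 below 0.003 m)) and ((horizontal distance between housingB and nest0 below 0.012 m and z of housingB in the frame of nest0 below 0.003 m) or (horizontal distance between housingB and nest1 below 0.012 m and z of housingB in the frame of nest1 below 0.003 m) or (horizontal distance between housingB and nest2 below 0.012 m and z of housingB in the frame of nest2 below 0.003 m)) and ((horizontal distance between housingC and nest0 below 0.012 m and z of housingC in the frame of nest0 below 0.003 m) or (horizontal distance between housingC and nest1 below 0.012 m and z of housingC in the frame of nest1 below 0.003 m) or (horizontal distance between housingC and nest2 below 0.012 m and z of housingC in the frame of nest2 below 0.003 m)) and value of joint turntable below 0.5 rad), for 0.2 s.
2. the loaded plate passes half a turn (horizontal distance between each of housingA, housingB, housingC and stand below 0.18 m and height (world z) of each of housingA, housingB, housingC above 0.035 m and value of joint turntable between 2.7 and 4 rad), for 0.05 s.
3. the loaded plate has made its full turn, the mark at the pointer (horizontal distance between each of housingA, housingB, housingC and stand below 0.18 m and height (world z) of each of housingA, housingB, housingC above 0.035 m and value of joint turntable between 6.08 and 6.48 rad), for 0.2 s.
4. the collar is turned to its locked mark, the housings still aboard (all of step 3 and value of joint collar between 1.18 and 1.42 rad), for 0.2 s.
At the end, for the whole second after the job is handed in: Every housing lies flat (within 6 degrees) and still on the floor of the blue tray, its centre inside the tray; the plate is within 0.2 rad of one full turn (mark at the pointer); the collar is within 0.12 rad of its locked mark (x of housingA in the frame of tray_out between -0.15 and 0.15 m and y of housingA in the frame of tray_out between -0.055 and 0.055 m and z of each of housingA, housingB, housingC in the frame of tray_out below 0.009 m and angle between each of housingA, housingB, housingC's own z axis and vertical below 0.1 rad and linear speed of each of housingA, housingB, housingC below 0.02 m/s and x of housingB in the frame of tray_out between -0.15 and 0.15 m and y of housingB in the frame of tray_out between -0.055 and 0.055 m and x of housingC in the frame of tray_out between -0.15 and 0.15 m and y of housingC in the frame of tray_out between -0.055 and 0.055 m and value of joint turntable between 6.08 and 6.48 rad and value of joint collar between 1.18 and 1.42 rad); the robot touches nothing.
It fails at once if the contact forces of the fingers on a housing add up to more than 80 N (40 N a finger) (contact force between any of housingA, housingB, housingC and the fingers above 80 N).
It fails at once if the plate is spun faster than 2 rad/s (velocity of joint turntable above 2 rad/s or velocity of joint turntable below -2 rad/s).
It fails at once if the dispenser or cup is moved more than 3 cm (distance of any of dispenser, parts_cup from where it was at the start of the episode above 0.03 m).
Of housingA, housingB, housingC only 2 to 3 are there at a start; the rules pass over those that are not, and their reading is None.
At some moment in a run one of housingA, housingB, housingC may be knocked a few centimetres aside while the robot is not near it.
It also fails if it takes over 210 s, if anything falls off the work surface, if the arm or the gripper's body presses on something with over 40 N, if the wrist force passes 120 N, or if a joint passes its speed limit or range.

## Working session

There is one attempt and no reset: what is moved stays moved. The work goes in short steps, Python scripts to look and compute and a tool call to move; the robot and the scene stay as the last step left them, time stands still between calls to the robot, and variables do not carry over. Pictures are saved under pics/ and viewed, at most 14 in all, crops included, and the job is handed in when it is done.

Besides the shell and the picture viewer there is one more tool, called after "Request:" as a command line: name --pt "numbers of a row" for each row, then --argument value for the rest. apply_moves: Moves the arm, as the interface text tells. Its arguments: {"type":"object","properties":{"steps":{"type":"array"},"claw":{"type":"number"}},"required":["steps"]}

```bash
ls; mkdir -p pics; python3 - <<'E'
from rig import get_obs, capture
import cv2, numpy as np, pickle
o=get_obs(); print({k:np.round(v,3).tolist() for k,v in o.items()})
for n in ("side","top"):
    c=capture(n); pickle.dump(c,open(f"pics/{n}0.pkl","wb"))
    cv2.imwrite(f"pics/{n}0.png",c["image"][:,:,::-1]); print(n,c["fx"],c["cx"],c["cy"],np.round(c["world_from_camera"],3).tolist())
E
```

```text
pics
{'time': 0.0, 'qpos': [1.045, 0.478, 0.022, 1.556, -0.011, 1.109, -0.083], 'dq': [-0.001, -0.001, -0.001, 0.001, 0.0, -0.001, 0.0], 'joint_torque': [0.001, -59.646, 1.608, -28.119, 0.012, 0.01, -0.0], 'ee_pos': [0.274, -0.616, 0.23], 'ee_rot': [[0.914, 0.406, -0.001], [0.406, -0.914, 0.002], [-0.0, -0.002, -1.0]], 'contact_force': [0.768, 0.076, -0.053], 'torque': [-0.06, 0.021, 0.0], 'grasp_force': 0.0, 'grip_width': 0.085}
side 474.0941043682981 276.15437135646016 208.64207993233052 [[-0.732, -0.386, 0.561, -0.003], [-0.681, 0.422, -0.598, 0.584], [-0.006, -0.82, -0.572, 0.69], [0.0, 0.0, 0.0, 1.0]]
top 393.4783959348282 272.7874169400285 216.84808373762445 [[-0.024, -0.993, 0.116, 0.421], [-0.999, 0.027, 0.022, -0.021], [-0.025, -0.116, -0.993, 1.221], [0.0, 0.0, 0.0, 1.0]]
```

View pics/top0.png

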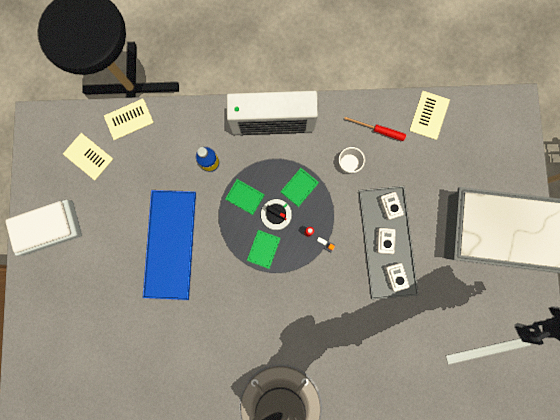

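View pics/side0.png

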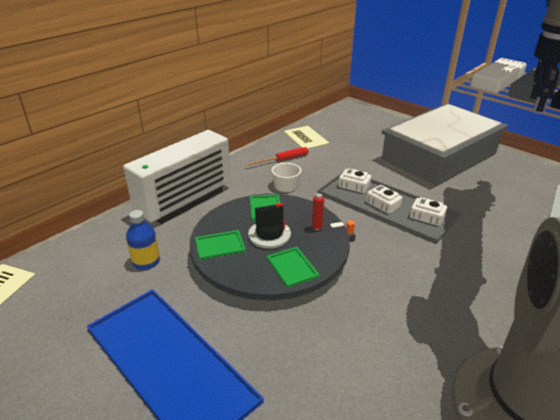

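The top view shows three housings at about (391,206), (386,240) and (398,277). The plate axis is near (276,214), the handle at (310,231), the pointer at (331,246) and the blue tray at (170,245). The side view agrees with this.

```bash
cat > h.py <<'E'
import numpy as np, cv2, pickle
from rig import get_obs, capture
def cloud(c):
    d=c["depth"]; v,u=np.mgrid[:d.shape[0],:d.shape[1]]
    p=np.stack([(u-c["cx"])/c["fx"]*d,(v-c["cy"])/c["fy"]*d,d],-1)
    T=c["world_from_camera"]; P=p@T[:3,:3].T+T[:3,3]; P[d==0]=np.nan
    return P
def hsv(c): return cv2.cvtColor(c["image"],cv2.COLOR_RGB2HSV).astype(int)
def blobs(m,n=20):
    k,l,s,ce=cv2.connectedComponentsWithStats(m.astype(np.uint8))
    return [l==i for i in range(1,k) if s[i,4]>=n]
def rect(P):
    (c,(w,h),a)=cv2.minAreaRect(P[:,:2].astype(np.float32)*1000)
    if w<h: w,h,a=h,w,a+90
    return np.round([c[0],c[1],w,h,(a+90)%180-90],1)
def masks(c):
    H=hsv(c);h,s,v=H[...,0],H[...,1],H[...,2]
    return dict(white=(s<50)&(v>120),green=(h>45)&(h<75)&(s>150)&(v>60),red=((h<5)|(h>174))&(s>150)&(v>60),
      orange=(h>=5)&(h<18)&(s>150)&(v>120),blue=(h>105)&(h<125)&(s>150)&(v>60))
E
python3 - <<'E'
from h import *
for n in ("top","side"):
    c=pickle.load(open(f"pics/{n}0.pkl","rb")); P=cloud(c); M=masks(c)
    ok=(P[...,0]>.2)&(P[...,0]<.9)&(abs(P[...,1])<.55)
    print(n,'bench z',np.nanmedian(P[...,2][ok]))
    for k,m in M.items():
        zlo=.02 if k in('white','red','orange') else -.01
        for b in blobs(m&ok&(P[...,2]>zlo)&(P[...,2]<.2),8):
            p=P[b]; z=p[:,2]; print(k,b.sum(),'px',np.round(np.argwhere(b).mean(0)[::-1]),rect(p),'z',np.round(np.percentile(z,[2,50,98])*1000,1))
    # raised plate
    b=ok&(abs(P[...,2]-.045)<.006)&(np.hypot(P[...,0]-.6,P[...,1]+.03)<.25)
    bb=max(blobs(b),key=lambda x:x.sum()); (cc,r)=cv2.minEnclosingCircle(P[bb][:,:2].astype(np.float32)*1000); print('plate',cc,r,np.median(P[bb][:,2]))
    im=c["image"][:,:,::-1]
    cr=im[170:310,340:430] if n=="top" else im[150:290,230:470]
    cv2.imwrite(f"pics/cr_{n}.png",cv2.resize(cr,None,fx=3.3,fy=3.3,interpolation=cv2.INTER_CUBIC))
a,b=cv2.imread("pics/cr_top.png"),cv2.imread("pics/cr_side.png")
h=min(a.shape[0],b.shape[0]); o=np.hstack([a[:h],b[:h]]); cv2.imwrite("pics/cr.png",cv2.resize(o,None,fx=min(1,795/o.shape[1]),fy=min(1,795/o.shape[1])))
E
```

```text
top bench z 0.0002704718122024108
white 2396 px [270. 107.] [ 8.642e+02 -2.000e-01  2.593e+02  7.200e+01 -8.980e+01] z [ 83.9 147.9 152. ]
white 75 px [311. 125.] [ 831.  -116.1   27.3    4.2  -83.8] z [ 30.9  79.2 120.2]
white 78 px [202. 152.] [744.1 202.9  26.5  25.8 -77.5] z [116.7 127.5 132. ]
white 216 px [352. 157.] [ 729.2 -238.2   76.5   76.1   -0.8] z [22.  44.1 51. ]
white 714 px [463. 231.] [ 5.191e+02 -5.275e+02  2.116e+02  4.530e+01 -2.000e-01] z [ 92.7  99.8 105.1]
white 354 px [391. 205.] [ 587.2 -354.    75.9   51.5   15.5] z [31.  41.  48.6]
white 420 px [276. 215.] [567.7  -4.6  92.9  90.1  -1.4] z [41.1 55.6 77.7]
white 12 px [310. 230.] [509.2 -97.1   8.7   6.   89.1] z [130.5 133.5 136.8]
white 365 px [386. 240.] [ 480.8 -331.8   75.9   49.6   -4.1] z [31.8 40.5 48.8]
white 53 px [322. 241.] [ 484.  -138.6   29.3   14.9   56.7] z [39.2 44.6 49.7]
white 373 px [397. 276.] [ 372.2 -358.1   74.5   50.5   15. ] z [32.7 41.5 49.2]
green 13 px [236. 109.] [857.8  98.9  10.5   6.4 -42.1] z [148.6 151.4 155.7]
green 734 px [299. 187.] [648.4 -76.5  96.3  70.3 -41.8] z [
[... 1715 characters left out ...]

red 116 px [292. 151.] [ 816.2 -362.3   96.7   23.8   70.6] z [20.1 23.9 27.9]
red 299 px [318. 213.] [507.8 -92.3  22.   19.3  37.1] z [ 55.3  94.1 129.1]
red 20 px [279. 205.] [554.5 -20.   11.5   8.6 -83. ] z [124.4 126.9 128.5]
red 12 px [283. 224.] [546.4 -23.5  15.7   1.9 -56.2] z [73.3 77.3 84.2]
orange 84 px [350. 226.] [ 456.4 -151.6   46.9   15.7  -51.4] z [20.7 38.4 47.3]
blue 539 px [140. 235.] [732.3 211.2  54.1  33.2  63.9] z [ 66.7  88.  109.2]
blue 74 px [146. 266.] [726.2 216.5  53.1  21.   57.8] z [ 4.3  9.6 15.9]
blue 12244 px [172. 363.] [490.2 332.  336.7 139.   -4. ] z [ 1.6  4.2 14.2]
plate (567.157470703125, -2.9424827098846436) 176.25961303710938 0.04542989752473292
```

View pics/cr.png

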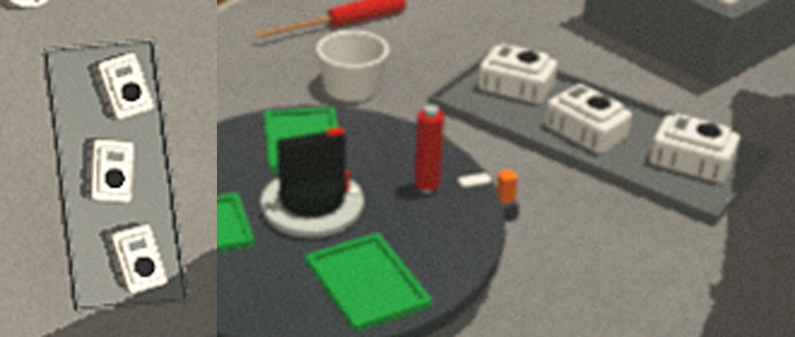

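The crops show three separate housings lying flat in the grey tray. The two views agree on positions and heights, and the stand geometry matches the text: handle at radius 110, pointer at 190.6, nest centres within 2 mm. I'll start moving.

```bash
cat > nav.py <<'E'
import numpy as np
from scipy.spatial.transform import Rotation as R
from rig import get_obs
def rot(deg):
    t=np.radians(deg); return np.array([[np.cos(t),np.sin(t),0],[np.sin(t),-np.cos(t),0],[0,0,-1]])
def plan(*targets, start=None):
    "targets (x,y,z,yaw deg) mm; prints shift/turn of each from the one before; yaw mod 180 to nearest"
    o=get_obs(); p,r=np.array(o["ee_pos"]),np.array(o["ee_rot"])
    if start: p,r=np.array(start[:3])/1000,rot(start[3])
    print('t',round(o['time'],2),'pos',np.round(p*1000,1),'yaw',round(np.degrees(np.arctan2(r[1,0],r[0,0])),1),'q',np.round(o['qpos'],2),'w',round(o['grip_width'],4))
    for x,y,z,a in targets:
        q=np.array([x,y,z])/1000
        s=r.T@(q-p); v=R.from_matrix(r.T@rot(a)).as_rotvec()
        print((x,y,z,a),'->',np.round(s,4).tolist(),np.round(v,3).tolist()); p,r=q,rot(a)
E
python3 - <<'E'
from nav import plan
plan((480,-329,150,-1),(480,-329,60,-1),(480,-329,13,-1),(480,-329,170,-1),(465,38,170,-21.8),(465,38,57,-21.8))
E
```

```text
t 0.1 pos [ 273.7 -616.4  230.4] yaw 23.9 q [ 1.04  0.48  0.02  1.56 -0.01  1.11 -0.08] w 0.0856
(480, -329, 150, -1) -> [0.3052, -0.1788, 0.0807] [-0.002, 0.0, 0.435]
(480, -329, 60, -1) -> [0.0, 0.0, 0.09] [0.0, 0.0, 0.0]
(480, -329, 13, -1) -> [0.0, 0.0, 0.047] [0.0, 0.0, 0.0]
(480, -329, 170, -1) -> [0.0, 0.0, -0.157] [0.0, 0.0, 0.0]
(465, 38, 170, -21.8) -> [-0.0214, -0.3667, 0.0] [0.0, 0.0, 0.363]
(465, 38, 57, -21.8) -> [0.0, 0.0, 0.113] [0.0, 0.0, 0.0]
```

Request:
apply_moves --pt "0.305 -0.179 0.081 -0.002 0 0.435" --pt "0.305 -0.179 0.081 -0.002 0 0.435" --pt "0.305 -0.179 0.081 -0.002 0 0.435" --pt "0.305 -0.179 0.081 -0.002 0 0.435" --pt "0.305 -0.179 0.081 -0.002 0 0.435" --pt "0.305 -0.179 0.081 -0.002 0 0.435" --pt "0.305 -0.179 0.081 -0.002 0 0.435" --pt "0.305 -0.179 0.081 -0.002 0 0.435" --pt "0.305 -0.179 0.081 -0.002 0 0.435" --claw 0.75

```text
time: 1.23
ee_pos: [0.479, -0.3312, 0.1505]
ee_rot: [[1.0, -0.02, 0.0], [-0.02, -1.0, -0.003], [0.0, 0.003, -1.0]]
contact_force: [0.4, -0.4, 0.0]
grip_width: 0.0749
grasp_force: 0.0
```

```bash
python3 - <<'E'
from nav import plan
from h import *
plan((480,-329,150,-1))
c=capture("side"); cv2.imwrite("pics/s1.png",c["image"][:,:,::-1])
P=cloud(c)
for b in blobs(masks(c)["white"]&(P[...,2]>.02)&(P[...,2]<.06)&(P[...,1]<-.28)&(P[...,1]>-.45)&(P[...,0]<.65),100): print(rect(P[b]))
E
```

```text
t 1.23 pos [ 479.  -331.2  150.5] yaw -1.1 q [ 0.49  0.41  0.01  1.86 -0.    0.87 -1.09] w 0.0749
(480, -329, 150, -1) -> [0.0009, -0.0022, 0.0004] [0.003, -0.0, -0.002]
[ 584.9 -351.2   76.1   54.1   14.9]
[ 480.  -327.7   77.    49.8   -3.8]
[ 371.1 -352.9   75.8   51.1   14.2]
```

View pics/s1.png

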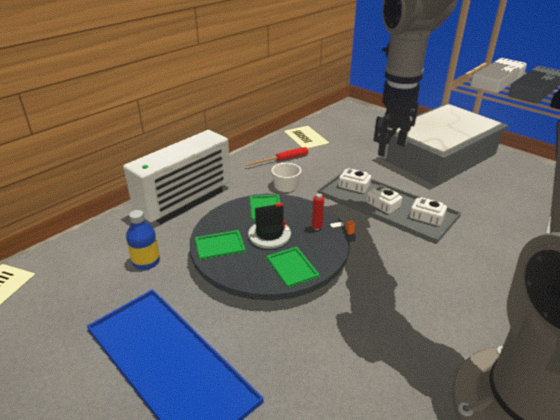

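The side view shows the gripper above the tray at (385,140), with the housings unchanged.

Request:
apply_moves --pt "0.001 -0.002 0.07 0.003 0 0.03" --pt "0.001 -0.002 0.11 0.003 0 0.03" --pt "0.001 -0.002 0.137 0.003 0 0.03" --pt "0.001 -0.002 0.137 0.003 0 0.03" --pt "0.001 -0.002 0.137 0.003 0 0.03"

```text
time: 1.9
ee_pos: [0.4816, -0.329, 0.0145]
ee_rot: [[0.999, -0.048, 0.002], [-0.048, -0.999, -0.0], [0.002, -0.0, -1.0]]
contact_force: [-0.4, -0.3, 0.9]
grip_width: 0.0751
grasp_force: 0.0
```

Request:
apply_moves --pt "0 0 0 0 0 0" --pt "0 0 0 0 0 0" --pt "0 0 0 0 0 0" --claw 0.22

```text
time: 2.28
ee_pos: [0.4816, -0.3283, 0.0141]
ee_rot: [[0.999, -0.047, 0.002], [-0.047, -0.999, 0.0], [0.002, -0.0, -1.0]]
contact_force: [-0.6, -0.8, 0.3]
grip_width: 0.0521
grasp_force: 0.3
```

Request:
apply_moves --pt "0 0 0 0 0 0" --pt "0 0 0 0 0 0" --pt "0 0 0 0 0 0" --claw 0.15

```text
time: 2.65
ee_pos: [0.4816, -0.3283, 0.0141]
ee_rot: [[0.999, -0.048, 0.002], [-0.048, -0.999, 0.0], [0.001, -0.0, -1.0]]
contact_force: [-1.3, 0.1, 5.7]
grip_width: 0.0496
grasp_force: 31.3
```

Request:
apply_moves --pt "0 0 -0.03 0 0 0" --pt "0 0 -0.08 0 0 0" --pt "0 0 -0.13 0 0 0" --pt "0 0 -0.157 0 0 0" --pt "0 0 -0.157 0 0 0"

```text
time: 3.28
ee_pos: [0.4822, -0.3286, 0.1725]
ee_rot: [[0.999, -0.047, 0.004], [-0.047, -0.999, -0.001], [0.004, 0.001, -1.0]]
contact_force: [-0.6, -1.1, -1.5]
grip_width: 0.0497
grasp_force: 31.5
```

```bash
python3 - <<'E'
from nav import *
plan((465,38,170,-21.8),(465,38,57,-21.8)); print(get_obs()['grasp_force'])
E
```

```text
t 3.27 pos [ 482.2 -328.6  172.5] yaw -2.7 q [ 0.48  0.39  0.02  1.84 -0.01  0.91 -1.12] w 0.0497
(465, 38, 170, -21.8) -> [-0.0345, -0.3654, 0.0021] [0.0, -0.005, 0.333]
(465, 38, 57, -21.8) -> [0.0, 0.0, 0.113] [0.0, 0.0, 0.0]
31.485668420791626
```

Request:
apply_moves --pt "-0.004 -0.045 0.001 0 0 0.04" --pt "-0.009 -0.095 0.001 0 0 0.09" --pt "-0.014 -0.15 0.001 0 -0.002 0.14" --pt "-0.019 -0.205 0.001 0 -0.003 0.19" --pt "-0.024 -0.26 0.002 0 -0.004 0.24" --pt "-0.029 -0.31 0.002 0 -0.005 0.28" --pt "-0.033 -0.35 0.002 0 -0.005 0.32" --pt "-0.034 -0.365 0.002 0 -0.005 0.333" --pt "-0.034 -0.365 0.002 0 -0.005 0.333" --pt "-0.034 -0.365 0.002 0 -0.005 0.333"

```text
time: 4.53
ee_pos: [0.4637, 0.037, 0.1678]
ee_rot: [[0.928, -0.372, -0.006], [-0.372, -0.928, 0.001], [-0.006, 0.001, -1.0]]
contact_force: [0.3, -0.5, -1.8]
grip_width: 0.0495
grasp_force: 31.5
```

```bash
python3 - <<'E'
from nav import *
plan((465,38,57,-21.8)); print(get_obs()['grasp_force'])
E
```

```text
t 4.53 pos [463.7  37.  167.8] yaw -21.8 q [-0.11  0.22 -0.11  2.1   0.03  0.83 -2.19] w 0.0495
(465, 38, 57, -21.8) -> [0.0015, -0.0015, 0.1108] [0.001, 0.006, -0.001]
31.461798548698425
```

Request:
apply_moves --pt "0.001 -0.001 0.04 0.001 0.006 0" --pt "0.001 -0.001 0.08 0.001 0.006 0" --pt "0.001 -0.001 0.1 0.001 0.006 0" --pt "0.001 -0.001 0.106 0.001 0.006 0" --pt "0.001 -0.001 0.109 0.001 0.006 0" --pt "0.001 -0.001 0.11 0.001 0.006 0" --pt "0.001 -0.001 0.11 0.001 0.006 0"

```text
time: 5.4
ee_pos: [0.4656, 0.0389, 0.0593]
ee_rot: [[0.929, -0.371, 0.003], [-0.371, -0.929, 0.001], [0.002, -0.002, -1.0]]
contact_force: [1.0, 0.4, -0.8]
grip_width: 0.0498
grasp_force: 31.5
```

Request:
apply_moves --pt "0 0 0 0 0 0" --pt "0 0 0 0 0 0" --pt "0 0 0 0 0 0" --claw 0.5

```text
time: 5.78
ee_pos: [0.4653, 0.039, 0.0589]
ee_rot: [[0.929, -0.371, 0.002], [-0.371, -0.929, 0.001], [0.002, -0.002, -1.0]]
contact_force: [-0.1, 0.2, 0.1]
grip_width: 0.0638
grasp_force: 0.0
```

Request:
apply_moves --pt "0 0 -0.03 0 0 0" --pt "0 0 -0.08 0 0 0" --pt "0 0 -0.113 0 0 0" --pt "0 0 -0.113 0 0 0" --claw 0.7

```text
time: 6.28
ee_pos: [0.4668, 0.0392, 0.1742]
ee_rot: [[0.929, -0.371, 0.007], [-0.371, -0.929, 0.002], [0.006, -0.004, -1.0]]
contact_force: [0.2, 0.2, 0.2]
grip_width: 0.0724
grasp_force: 0.0
```

```bash
python3 - <<'E'
from nav import *
plan((586,-352,130,15.5),(586,-352,13,15.5))
from h import *
for n in ("top","side"):
    c=capture(n); P=cloud(c); pickle.dump(c,open(f"pics/{n}1.pkl","wb")); print(n)
    for b in blobs(masks(c)["white"]&(P[...,2]>.02)&(P[...,2]<.1)&(P[...,1]<.2)&(P[...,1]>-.45)&(P[...,0]<.65),80): print(rect(P[b]),np.round(np.percentile(P[b][:,2],[5,50,95]),3))
E
```

```text
t 6.28 pos [466.8  39.2 174.2] yaw -21.8 q [-0.11  0.21 -0.12  2.09  0.03  0.83 -2.2 ] w 0.0724
(586, -352, 130, 15.5) -> [0.2556, 0.3192, 0.0444] [-0.002, -0.007, -0.651]
(586, -352, 13, 15.5) -> [0.0, 0.0, 0.117] [0.0, 0.0, 0.0]
top
[ 586.9 -354.    75.8   48.9   16.6] [0.033 0.041 0.048]
[599.3   3.9  79.   25.3 -77.8] [0.051 0.055 0.077]
[551.9 -29.1  82.2  33.3 -34.2] [0.043 0.055 0.059]
[ 372.3 -358.7   74.8   50.3   14.9] [0.033 0.041 0.048]
side
[ 586.1 -351.4   76.6   51.7   16.7] [0.023 0.038 0.047]
[ 371.5 -354.    76.5   51.4   14.6] [0.023 0.038 0.047]
[523.8  15.8 208.5  98.5 -27.1] [0.053 0.068 0.089]
```

Request:
apply_moves --pt "0.255 0.319 0.024 -0.002 -0.007 -0.655" --pt "0.255 0.319 0.024 -0.002 -0.007 -0.655" --pt "0.255 0.319 0.024 -0.002 -0.007 -0.655" --pt "0.255 0.319 0.024 -0.002 -0.007 -0.655" --pt "0.255 0.319 0.024 -0.002 -0.007 -0.655" --pt "0.255 0.319 0.024 -0.002 -0.007 -0.655" --pt "0.255 0.319 0.024 -0.002 -0.007 -0.655" --pt "0.255 0.319 0.024 -0.002 -0.007 -0.655" --pt "0.255 0.319 0.024 -0.002 -0.007 -0.655" --pt "0.255 0.319 0.024 -0.002 -0.007 -0.655"

```text
time: 7.62
ee_pos: [0.5834, -0.3498, 0.1468]
ee_rot: [[0.962, 0.274, -0.006], [0.274, -0.962, 0.001], [-0.006, -0.002, -1.0]]
contact_force: [-0.2, 0.2, 0.6]
grip_width: 0.0724
grasp_force: 0.0
```

```bash
python3 - <<'E'
from nav import *
plan((586.3,-352.5,13.5,16))
E
```

```text
t 7.62 pos [ 583.4 -349.8  146.8] yaw 15.9 q [ 0.48  0.57 -0.05  1.61  0.04  0.97 -0.87] w 0.0724
(586.3, -352.5, 13.5, 16) -> [0.0028, 0.0037, 0.1333] [-0.002, 0.006, -0.002]
```

Request:
apply_moves --pt "0.003 0.003 0.07 0 0.005 0" --pt "0.003 0.003 0.11 0 0.005 0" --pt "0.003 0.003 0.133 0 0.005 0" --pt "0.003 0.003 0.133 0 0.005 0" --pt "0.003 0.003 0.133 0 0.005 0"

```text
time: 8.25
ee_pos: [0.588, -0.3546, 0.0167]
ee_rot: [[0.962, 0.272, 0.002], [0.272, -0.962, -0.001], [0.002, 0.002, -1.0]]
contact_force: [0.1, 0.7, 0.1]
grip_width: 0.0727
grasp_force: 0.0
```

Request:
apply_moves --pt "0 0 0 0 0 0" --pt "0 0 0 0 0 0" --pt "0 0 0 0 0 0" --claw 0.22

```text
time: 8.62
ee_pos: [0.5867, -0.3544, 0.0152]
ee_rot: [[0.963, 0.271, 0.0], [0.271, -0.963, 0.0], [0.0, -0.0, -1.0]]
contact_force: [-0.0, 0.9, 0.4]
grip_width: 0.052
grasp_force: 0.0
```

Request:
apply_moves --pt "0 0 0 0 0 0" --pt "0 0 0 0 0 0" --pt "0 0 0 0 0 0" --claw 0.15

```text
time: 9.0
ee_pos: [0.5867, -0.3544, 0.0152]
ee_rot: [[0.963, 0.271, 0.0], [0.271, -0.963, 0.0], [0.0, -0.0, -1.0]]
contact_force: [-0.2, 0.9, 4.9]
grip_width: 0.0496
grasp_force: 27.7
```

Request:
apply_moves --pt "0 0 -0.03 0 0 0" --pt "0 0 -0.08 0 0 0" --pt "0 0 -0.13 0 0 0" --pt "0 0 -0.157 0 0 0" --pt "0 0 -0.157 0 0 0"

```text
time: 9.62
ee_pos: [0.5877, -0.3549, 0.1738]
ee_rot: [[0.963, 0.271, 0.003], [0.271, -0.963, -0.001], [0.003, 0.002, -1.0]]
contact_force: [-0.4, -0.6, -1.4]
grip_width: 0.0496
grasp_force: 27.6
```

```bash
python3 - <<'E'
from nav import *
plan((649,-76,170,-41.8)); print(get_obs()['grasp_force'])
E
```

```text
t 9.62 pos [ 587.7 -354.9  173.8] yaw 15.7 q [ 0.49  0.55 -0.05  1.58  0.03  1.01 -0.87] w 0.0496
(649, -76, 170, -41.8) -> [0.1347, -0.2518, 0.0036] [0.001, -0.004, 1.004]
27.631478011608124
```

Request:
apply_moves --pt "0.01 -0.02 0.001 0 0 0.09" --pt "0.027 -0.05 0.001 0 0 0.2" --pt "0.045 -0.085 0.002 0 0 0.34" --pt "0.063 -0.12 0.002 0 0 0.48" --pt "0.083 -0.155 0.003 0 -0.002 0.62" --pt "0.102 -0.19 0.003 0 -0.003 0.76" --pt "0.12 -0.223 0.003 0 -0.003 0.89" --pt "0.131 -0.245 0.003 0.001 -0.004 0.97" --pt "0.135 -0.252 0.004 0.001 -0.004 1.004" --pt "0.135 -0.252 0.004 0.001 -0.004 1.004"

```text
time: 10.88
ee_pos: [0.647, -0.0738, 0.1654]
ee_rot: [[0.747, -0.665, -0.008], [-0.665, -0.747, 0.002], [-0.007, 0.003, -1.0]]
contact_force: [-0.1, -0.5, -0.7]
grip_width: 0.0494
grasp_force: 27.7
```

```bash
python3 - <<'E'
from nav import *
plan((649,-76,58.5,-41.8)); print(get_obs()['grasp_force'])
E
```

```text
t 10.88 pos [647.  -73.8 165.4] yaw -41.7 q [-0.07  0.51  0.13  1.68 -0.08  0.97 -2.21] w 0.0494
(649, -76, 58.5, -41.8) -> [0.0037, -0.0001, 0.1069] [0.003, 0.007, 0.003]
27.665408849716187
```

Request:
apply_moves --pt "0.002 0 0.04 0.001 0.004 0" --pt "0.002 0 0.08 0.001 0.004 0" --pt "0.002 0 0.098 0.001 0.004 0" --pt "0.002 0 0.103 0.001 0.004 0" --pt "0.002 0 0.106 0.001 0.004 0" --pt "0.002 0 0.107 0.001 0.004 0" --pt "0.002 0 0.107 0.001 0.004 0" --pt "0.002 0 0.107 0.001 0.004 0"

```text
time: 11.88
ee_pos: [0.6494, -0.0761, 0.0613]
ee_rot: [[0.746, -0.666, 0.001], [-0.666, -0.746, 0.0], [0.0, -0.001, -1.0]]
contact_force: [-0.3, -0.4, -1.4]
grip_width: 0.0498
grasp_force: 27.6
```

Request:
apply_moves --pt "0 0 0 0 0 0" --pt "0 0 0 0 0 0" --pt "0 0 0 0 0 0" --claw 0.5

```text
time: 12.25
ee_pos: [0.6492, -0.0762, 0.0608]
ee_rot: [[0.746, -0.666, -0.0], [-0.666, -0.746, 0.0], [-0.0, -0.0, -1.0]]
contact_force: [-0.7, -0.1, 0.0]
grip_width: 0.0641
grasp_force: 0.0
```

Request:
apply_moves --pt "0 0 -0.03 0 0 0" --pt "0 0 -0.08 0 0 0" --pt "0 0 -0.113 0 0 0" --pt "0 0 -0.113 0 0 0" --claw 0.7

```text
time: 12.75
ee_pos: [0.6512, -0.0765, 0.1771]
ee_rot: [[0.746, -0.666, 0.006], [-0.666, -0.746, 0.0], [0.004, -0.004, -1.0]]
contact_force: [-0.3, -0.4, -0.2]
grip_width: 0.0726
grasp_force: 0.0
```

```bash
python3 - <<'E'
from nav import *
plan((372,-356,150,15),(372,-356,13,15))
from h import *
for n in ("top","side"):
    c=capture(n); P=cloud(c); pickle.dump(c,open(f"pics/{n}2.pkl","wb")); print(n)
    for b in blobs(masks(c)["white"]&(P[...,2]>.02)&(P[...,2]<.1)&(P[...,1]<.2)&(P[...,1]>-.45)&(P[...,0]<.7),80): print(rect(P[b]),np.round(np.percentile(P[b][:,2],[5,50,95]),3))
cv2.imwrite("pics/s2.png",c["image"][:,:,::-1])
E
```

```text
t 12.75 pos [651.2 -76.5 177.1] yaw -41.8 q [-0.07  0.49  0.13  1.67 -0.08  0.98 -2.21] w 0.0726
(372, -356, 150, 15) -> [-0.022, 0.3945, 0.0254] [-0.002, -0.006, -0.991]
(372, -356, 13, 15) -> [0.0, 0.0, 0.137] [0.0, 0.0, 0.0]
top
[569.1  10.4  92.5  60.5  -5.7] [0.052 0.056 0.059]
[463.9  38.3  74.2  48.4 -23.1] [0.075 0.083 0.09 ]
[ 372.3 -358.9   75.    49.9   14. ] [0.033 0.042 0.049]
side
[ 694.1 -233.3   53.9   10.5   88.6] [0.023 0.039 0.051]
[648.9 -74.3  76.   48.5 -43.8] [0.078 0.085 0.091]
[ 371.5 -354.1   76.5   50.6   14.8] [0.023 0.037 0.047]
[500.3   9.6 167.5 101.4 -14.9] [0.054 0.075 0.089]
```

View pics/s2.png

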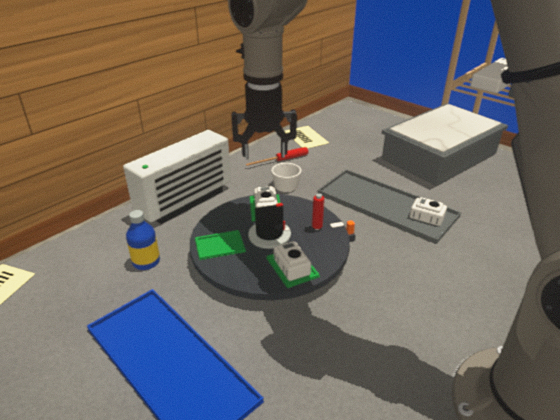

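Two housings sit in nests, at pixels (292,260) and (266,195), with their tops at 83–89 mm. The third is still in the grey tray at (429,210).

Request:
apply_moves --pt "-0.022 0.394 0.025 0 -0.004 -0.999" --pt "-0.022 0.394 0.025 0 -0.004 -0.999" --pt "-0.022 0.394 0.025 0 -0.004 -0.999" --pt "-0.022 0.394 0.025 0 -0.004 -0.999" --pt "-0.022 0.394 0.025 0 -0.004 -0.999" --pt "-0.022 0.394 0.025 0 -0.004 -0.999" --pt "-0.022 0.394 0.025 0 -0.004 -0.999" --pt "-0.022 0.394 0.025 0 -0.004 -0.999" --pt "-0.022 0.394 0.025 0 -0.004 -0.999" --pt "-0.022 0.394 0.025 0 -0.004 -0.999"

```text
time: 14.1
ee_pos: [0.3715, -0.354, 0.1484]
ee_rot: [[0.963, 0.269, -0.004], [0.269, -0.963, 0.002], [-0.003, -0.003, -1.0]]
contact_force: [0.2, -0.4, -0.0]
grip_width: 0.0723
grasp_force: 0.0
```

Request:
apply_moves --pt "0 0 0 0 0 0" --pt "0 0 0 0 0 0"

```text
time: 14.35
ee_pos: [0.3707, -0.3549, 0.1487]
ee_rot: [[0.964, 0.268, -0.004], [0.268, -0.964, 0.001], [-0.004, -0.002, -1.0]]
contact_force: [0.1, 0.2, 0.0]
grip_width: 0.0727
grasp_force: 0.0
```

```bash
python3 - <<'E'
from nav import *
plan((372,-356.5,13.5,14.6))
E
```

```text
t 14.35 pos [ 370.7 -354.9  148.7] yaw 15.5 q [ 0.63  0.32  0.02  2.02 -0.    0.81 -0.65] w 0.0727
(372, -356.5, 13.5, 14.6) -> [0.0014, 0.0022, 0.1352] [-0.002, 0.004, 0.016]
```

Request:
apply_moves --pt "0.001 0.001 0.07 -0.001 0.003 0.01" --pt "0.001 0.001 0.11 -0.001 0.003 0.01" --pt "0.001 0.001 0.134 -0.001 0.003 0.01" --pt "0.001 0.001 0.134 -0.001 0.003 0.01" --pt "0.001 0.001 0.134 -0.001 0.003 0.01"

```text
time: 14.98
ee_pos: [0.3716, -0.3563, 0.0156]
ee_rot: [[0.966, 0.257, 0.0], [0.257, -0.966, 0.0], [0.0, -0.0, -1.0]]
contact_force: [0.3, 0.2, 1.3]
grip_width: 0.0727
grasp_force: 0.0
```

Request:
apply_moves --pt "0 0 0 0 0 0" --pt "0 0 0 0 0 0" --pt "0 0 0 0 0 0" --claw 0.22

```text
time: 15.35
ee_pos: [0.3714, -0.3564, 0.0153]
ee_rot: [[0.966, 0.257, 0.0], [0.257, -0.966, 0.0], [0.0, 0.0, -1.0]]
contact_force: [0.1, -0.9, 0.3]
grip_width: 0.052
grasp_force: 0.4
```

Request:
apply_moves --pt "0 0 0 0 0 0" --pt "0 0 0 0 0 0" --pt "0 0 0 0 0 0" --claw 0.15

```text
time: 15.72
ee_pos: [0.3713, -0.3563, 0.0153]
ee_rot: [[0.966, 0.257, -0.0], [0.257, -0.966, 0.0], [0.0, -0.0, -1.0]]
contact_force: [-1.2, 0.0, 5.8]
grip_width: 0.0496
grasp_force: 27.2
```

Request:
apply_moves --pt "0 0 -0.03 0 0 0" --pt "0 0 -0.08 0 0 0" --pt "0 0 -0.13 0 0 0" --pt "0 0 -0.17 0 0 0" --pt "0 0 -0.17 0 0 0" --pt "0 0 -0.17 0 0 0"

```text
time: 16.48
ee_pos: [0.3704, -0.3554, 0.1838]
ee_rot: [[0.966, 0.257, -0.002], [0.257, -0.966, 0.002], [-0.002, -0.003, -1.0]]
contact_force: [-0.6, 0.7, -2.5]
grip_width: 0.0496
grasp_force: 27.5
```

```bash
python3 - <<'E'
from nav import *
plan((500,-60,185,58.2),(624.6,91,180,58.2)); print(get_obs()['grasp_force'])
E
```

```text
t 16.48 pos [ 370.4 -355.4  183.8] yaw 14.9 q [ 0.63  0.27  0.02  1.99 -0.01  0.89 -0.66] w 0.0496
(500, -60, 185, 58.2) -> [0.2012, -0.2522, -0.0008] [-0.003, 0.001, -0.756]
(624.6, 91, 180, 58.2) -> [0.194, 0.0263, 0.005] [0.0, 0.0, 0.0]
27.519012093544006
```

Request:
apply_moves --pt "0.02 -0.025 0 0 0 -0.07" --pt "0.045 -0.055 0 0 0 -0.16" --pt "0.07 -0.088 0 0 0 -0.25" --pt "0.097 -0.12 0 0 0 -0.36" --pt "0.123 -0.153 0 0 0 -0.47" --pt "0.15 -0.188 0 0 0 -0.57" --pt "0.175 -0.22 0 -0.002 0 -0.67" --pt "0.193 -0.242 -0.001 -0.003 0.001 -0.73" --pt "0.201 -0.252 -0.001 -0.003 0.001 -0.756" --pt "0.201 -0.252 -0.001 -0.003 0.001 -0.756"

```text
time: 17.73
ee_pos: [0.5004, -0.0608, 0.1854]
ee_rot: [[0.527, 0.85, 0.0], [0.85, -0.527, -0.001], [-0.0, 0.001, -1.0]]
contact_force: [-0.8, -0.1, -1.0]
grip_width: 0.0496
grasp_force: 27.4
```

Request:
apply_moves --pt "0.02 0.003 0 0 0 0" --pt "0.06 0.008 0.001 0 0 0" --pt "0.1 0.013 0.003 0 0 0" --pt "0.14 0.019 0.004 0 0 0" --pt "0.175 0.024 0.005 0 0 0" --pt "0.194 0.026 0.005 0 0 0" --pt "0.194 0.026 0.005 0 0 0" --pt "0.194 0.026 0.005 0 0 0" --pt "0.194 0.026 0.005 0 0 0"

```text
time: 18.85
ee_pos: [0.6244, 0.0885, 0.181]
ee_rot: [[0.529, 0.849, 0.001], [0.849, -0.529, -0.002], [-0.001, 0.002, -1.0]]
contact_force: [0.5, -0.3, -1.4]
grip_width: 0.0495
grasp_force: 27.4
```

```bash
python3 - <<'E'
from nav import *
plan((624.6,91,59,58.2)); print(get_obs()['grasp_force'])
E
```

```text
t 18.85 pos [624.4  88.5 181. ] yaw 58.1 q [-0.02  0.47 -0.3   1.7   0.17  0.99 -0.94] w 0.0495
(624.6, 91, 59, 58.2) -> [0.0023, -0.0014, 0.122] [0.002, 0.001, -0.002]
27.416756451129913
```

Request:
apply_moves --pt "0.001 -0.001 0.04 0.001 0.001 0" --pt "0.001 -0.001 0.085 0.001 0.001 0" --pt "0.001 -0.001 0.11 0.001 0.001 0" --pt "0.001 -0.001 0.118 0.001 0.001 0" --pt "0.001 -0.001 0.122 0.001 0.001 0" --pt "0.001 -0.001 0.122 0.001 0.001 0" --pt "0.001 -0.001 0.122 0.001 0.001 0"

```text
time: 19.73
ee_pos: [0.6255, 0.0917, 0.0601]
ee_rot: [[0.527, 0.85, 0.003], [0.85, -0.527, 0.001], [0.003, 0.002, -1.0]]
contact_force: [0.0, 0.5, -1.4]
grip_width: 0.0494
grasp_force: 27.4
```

Request:
apply_moves --pt "0 0 0 0 0 0" --pt "0 0 0 0 0 0" --pt "0 0 0 0 0 0" --claw 0.5

```text
time: 20.1
ee_pos: [0.6249, 0.0916, 0.0591]
ee_rot: [[0.527, 0.85, 0.002], [0.85, -0.527, 0.001], [0.001, 0.001, -1.0]]
contact_force: [0.8, 0.5, 0.5]
grip_width: 0.0638
grasp_force: 0.0
```

Request:
apply_moves --pt "0 0 -0.03 0 0 0" --pt "0 0 -0.08 0 0 0" --pt "0 0 -0.122 0 0 0" --pt "0 0 -0.122 0 0 0" --pt "0 0 -0.122 0 0 0"

```text
time: 20.72
ee_pos: [0.6241, 0.0913, 0.1804]
ee_rot: [[0.527, 0.85, 0.0], [0.85, -0.527, 0.0], [0.001, 0.0, -1.0]]
contact_force: [-0.1, -0.1, 0.5]
grip_width: 0.0639
grasp_force: 0.0
```

```bash
cat > look.py <<'E'
from h import *
import sys
def look(tag, views=("top","side"),save=True):
    for n in views:
        c=capture(n); P=cloud(c); pickle.dump(c,open(f"pics/{n}{tag}.pkl","wb")); print(n)
        if save: cv2.imwrite(f"pics/{n}{tag}.png",c["image"][:,:,::-1])
        M=masks(c); z=P[...,2]; inr=(P[...,1]<.45)&(P[...,1]>-.45)&(P[...,0]<.72)&(P[...,0]>.3)
        for b in blobs(M["white"]&(z>.072)&(z<.098)&inr,60): print(' nesthousing',rect(P[b]),np.round(np.percentile(P[b][:,2],[5,50,95]),3))
        for b in blobs(M["white"]&(z>.02)&(z<.06)&inr,80): print(' low white',rect(P[b]),np.round(np.percentile(P[b][:,2],[5,50,95]),3))
        for k in ("red","orange"):
            for b in blobs(M[k]&(z>.04)&inr&(z<.14)&(np.hypot(P[...,0]-.567,P[...,1]+.003)<.22),5): print(' ',k,np.round(np.median(P[b],0)*1000,1))
if __name__=="__main__": look(sys.argv[1])
E
python3 look.py 3; python3 - <<'E'
from nav import *
plan((509.3,-96,190,58.2),(509.3,-96,96,58.2))
E
```

```text
top
 nesthousing [648.6 -76.8  74.8  48.7 -40.9] [0.076 0.084 0.091]
 low white [604.3  -7.2  56.7  20.1  84.2] [0.05  0.055 0.059]
 low white [555.1 -32.9  74.9  29.9 -26.6] [0.042 0.055 0.059]
  red [554.3 -25.  123.2]
  red [506.2 -93.6 124.9]
  orange [ 470.  -162.8   46.2]
side
 nesthousing [647.5 -74.2  72.4  49.4 -41. ] [0.078 0.086 0.091]
 nesthousing [624.3  94.   74.7  48.1  56.9] [0.074 0.082 0.09 ]
 nesthousing [463.6  41.2  74.7  50.8 -24. ] [0.074 0.083 0.09 ]
 low white [ 703.5 -235.3   77.5   31.9   89.9] [0.022 0.038 0.051]
 low white [ 5.682e+02 -1.000e-01  9.480e+01  9.160e+01  3.840e+01] [0.051 0.057 0.059]
 low white [610.3 110.2  65.2  13.9  47.9] [0.05  0.055 0.06 ]
 low white [433.1  56.6  45.5   9.5  58.2] [0.05  0.055 0.06 ]
  red [503.8 -87.6  94. ]
  red [554.6 -20.7 126.3]
  red [548.3 -25.2  77. ]
  orange [ 464.9 -162.2   44.9]
t 20.82 pos [623.6  91.2 179.4] yaw 58.2 q [-0.02  0.47 -0.31  1.7   0.17  0.99 -0.94] w 0.0636
(509.3, -96, 190, 58.2) -> [-0.2194, 0.0015, -0.0105] [-0.001, 0.001, 0.0]
(509.3, -96, 96, 58.2) -> [0.0, 0.0, 0.094] [0.0, 0.0, 0.0]
```

View pics/side3.png

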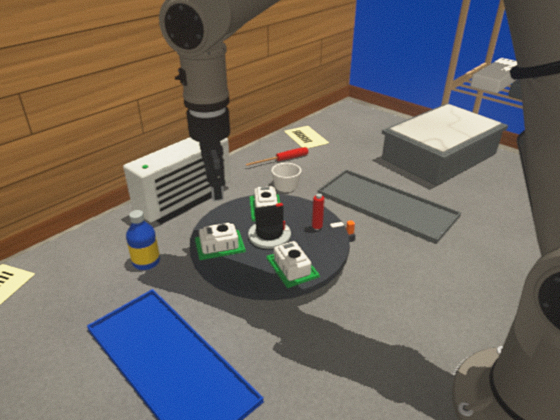

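All three housings are in the nests, at pixels (222,238), (266,197) and (293,260). Next is the handle at (318,212).

Request:
apply_moves --pt "-0.05 0 -0.005 0 0 0" --pt "-0.1 0.001 -0.01 0 0 0" --pt "-0.15 0.001 -0.01 0 0 0" --pt "-0.2 0.001 -0.01 0 0 0" --pt "-0.219 0.001 -0.01 0 0 0" --pt "-0.219 0.001 -0.01 0 0 0" --pt "-0.219 0.001 -0.01 0 0 0" --pt "-0.219 0.001 -0.01 0 0 0"

```text
time: 21.82
ee_pos: [0.5109, -0.0934, 0.1905]
ee_rot: [[0.525, 0.851, 0.001], [0.851, -0.525, 0.001], [0.002, 0.0, -1.0]]
contact_force: [-0.7, 0.4, -0.6]
grip_width: 0.0641
grasp_force: 0.0
```

```bash
python3 - <<'E'
from nav import *
plan((509.2,-96.2,96,58.2))
E
```

```text
t 21.82 pos [510.9 -93.4 190.5] yaw 58.4 q [ 0.3   0.28 -0.28  1.95  0.1   0.92 -0.58] w 0.0641
(509.2, -96.2, 96, 58.2) -> [-0.0034, 0.0, 0.0945] [0.0, -0.002, 0.003]
```

Request:
apply_moves --pt "-0.002 0 0.04 0 0 0" --pt "-0.002 0 0.075 0 0 0" --pt "-0.002 0 0.094 0 0 0" --pt "-0.002 0 0.094 0 0 0" --pt "-0.002 0 0.094 0 0 0"

```text
time: 22.45
ee_pos: [0.51, -0.0962, 0.0974]
ee_rot: [[0.526, 0.85, 0.002], [0.85, -0.526, 0.001], [0.002, 0.002, -1.0]]
contact_force: [0.4, -1.2, -0.4]
grip_width: 0.0638
grasp_force: 0.0
```

Request:
apply_moves --pt "0 0 0 0 0 0" --pt "0 0 0 0 0 0" --pt "0 0 0 0 0 0" --claw -0.35

```text
time: 22.82
ee_pos: [0.5093, -0.0969, 0.0971]
ee_rot: [[0.527, 0.85, 0.002], [0.85, -0.527, 0.001], [0.002, 0.001, -1.0]]
contact_force: [-0.4, -0.2, 0.2]
grip_width: 0.0277
grasp_force: 0.0
```

Request:
apply_moves --pt "0 0 0 0 0 0" --pt "0 0 0 0 0 0" --pt "0 0 0 0 0 0" --pt "0 0 0 0 0 0" --claw -0.5

```text
time: 23.32
ee_pos: [0.5095, -0.097, 0.0972]
ee_rot: [[0.527, 0.85, 0.002], [0.85, -0.527, 0.0], [0.001, 0.002, -1.0]]
contact_force: [-0.7, -0.5, 6.7]
grip_width: 0.0225
grasp_force: 56.4
```

```bash
cat > arc.py <<'E'
import sys
from nav import *
C=np.array([.5672,-.0028]); o=get_obs(); p=np.array(o["ee_pos"]); r=np.array(o["ee_rot"])
a=np.arctan2(*(p[:2]-C)[::-1]); R0=np.linalg.norm(p[:2]-C)
print('t',o['time'],'ang',round(np.degrees(a),1),'rad',round(R0*1000,1),'z',round(p[2]*1000,1),'yaw',round(np.degrees(np.arctan2(r[1,0],r[0,0])),1),'F',np.round(o['contact_force'],1),'q',np.round(o['qpos'],2),'g',round(o['grasp_force'],1),round(o['grip_width'],4))
d=float(sys.argv[1]) if len(sys.argv)>1 else .1
a0=np.radians(float(sys.argv[2])) if len(sys.argv)>2 else a   # commanded start angle
for j in range(int(sys.argv[3]) if len(sys.argv)>3 else 3):
  s=a0+d*10*j; rows=[]
  for i in range(1,11):
    v=.110*np.array([np.cos(s+d*i)-np.cos(s),np.sin(s+d*i)-np.sin(s),0]); rows.append([round(float(x),4) for x in (r.T@v)[:2]])
  print('call',j,'end',round(np.degrees(s+d*10),1),rows)
E
python3 arc.py 0.1
```

```text
t 23.325 ang -121.5 rad 110.5 z 97.2 yaw 58.2 F [-0.7 -0.5  6.7] q [ 0.28  0.41 -0.26  2.03  0.16  0.72 -0.63] g 56.4 0.0225
call 0 end -64.2 [[0.0006, 0.011], [0.0023, 0.0218], [0.0051, 0.0325], [0.0089, 0.0428], [0.0138, 0.0527], [0.0196, 0.062], [0.0263, 0.0707], [0.0338, 0.0787], [0.0422, 0.0859], [0.0511, 0.0922]]
call 1 end -6.9 [[0.0096, 0.0054], [0.0196, 0.0098], [0.0301, 0.0132], [0.0408, 0.0156], [0.0518, 0.0168], [0.0628, 0.017], [0.0737, 0.0161], [0.0845, 0.014], [0.0951, 0.0109], [0.1053, 0.0068]]
call 2 end 50.4 [[0.0097, -0.0051], [0.0189, -0.0112], [0.0274, -0.0182], [0.0352, -0.0259], [0.0421, -0.0345], [0.0482, -0.0436], [0.0533, -0.0533], [0.0575, -0.0635], [0.0606, -0.0741], [0.0626, -0.0849]]
```

```bash
python3 arc.py 0.0785398 -121.6 8
```

```text
t 23.325 ang -121.5 rad 110.5 z 97.2 yaw 58.2 F [-0.7 -0.5  6.7] q [ 0.28  0.41 -0.26  2.03  0.16  0.72 -0.63] g 56.4 0.0225
call 0 end -76.6 [[0.0004, 0.0086], [0.0014, 0.0172], [0.0031, 0.0257], [0.0055, 0.034], [0.0085, 0.0421], [0.0122, 0.0499], [0.0164, 0.0574], [0.0213, 0.0646], [0.0266, 0.0713], [0.0325, 0.0777]]
call 1 end -31.6 [[0.0064, 0.0058], [0.0132, 0.0112], [0.0204, 0.0159], [0.0279, 0.0201], [0.0358, 0.0237], [0.0439, 0.0267], [0.0522, 0.029], [0.0607, 0.0306], [0.0693, 0.0316], [0.0779, 0.0319]]
call 2 end 13.4 [[0.0086, -0.0004], [0.0172, -0.0014], [0.0257, -0.0031], [0.034, -0.0055], [0.0421, -0.0085], [0.0499, -0.0122], [0.0574, -0.0164], [0.0646, -0.0213], [0.0713, -0.0266], [0.0777, -0.0325]]
call 3 end 58.4 [[0.0058, -0.0064], [0.0112, -0.0132], [0.0159, -0.0204], [0.0201, -0.0279], [0.0237, -0.0358], [0.0267, -0.0439], [0.029, -0.0522], [0.0306, -0.0607], [0.0316, -0.0693], [0.0319, -0.0779]]
call 4 end 103.4 [[-0.0004, -0.0086], [-0.0014, -0.0172], [-0.0031, -0.0257], [-0.0055, -0.034], [-0.0085, -0.0421], [-0.0122, -0.0499], [-0.0164, -0.0574], [-0.0213, -0.0646], [-0.0266, -0.0713], [-0.0325, -0.0777]]
call 5 end 148.4 [[-0.0064, -0.0058], [-0.0132, -0.0112], [-0.0204, -0.0159], [-0.0279, -0.0201], [-0.0358, -0.0237], [-0.0439, -0.0267], [-0.0522, -0.029], [-0.0607, -0.0306], [-0.0693, -0.0316], [-0.0779, -0.0319]]
call 6 end 193.4 [[-0.0086, 0.0004], [-0.0172, 0.0014], [-0.0257, 0.0031], [-0.034, 0.0055], [-0.0421, 0.0085], [-0.0499, 0.0122], [-0.0574, 0.0164], [-0.0646, 0.0213], [-0.0713, 0.0266], [-0.0777, 0.0325]]
call 7 end 238.4 [[-0.0058, 0.0064], [-0.0112, 0.0132], [-0.0159, 0.0204], [-0.0201, 0.0279], [-0.0237, 0.0358], [-0.0267, 0.0439], [-0.029, 0.0522], [-0.0306, 0.0607], [-0.0316, 0.0693], [-0.0319, 0.0779]]
```

Request:
apply_moves --pt "0 0.009 0 0 0 0" --pt "0.001 0.017 0 0 0 0" --pt "0.003 0.026 0 0 0 0" --pt "0.006 0.034 0 0 0 0" --pt "0.009 0.042 0 0 0 0" --pt "0.012 0.05 0 0 0 0" --pt "0.016 0.057 0 0 0 0" --pt "0.021 0.065 0 0 0 0" --pt "0.027 0.071 0 0 0 0" --pt "0.033 0.078 0 0 0 0"

```text
time: 24.58
ee_pos: [0.5924, -0.1104, 0.0972]
ee_rot: [[0.528, 0.85, -0.0], [0.85, -0.528, 0.0], [0.0, -0.0, -1.0]]
contact_force: [-4.4, 0.6, 7.2]
grip_width: 0.0226
grasp_force: 56.6
```

```bash
python3 arc.py 0.0785398 -76.6 0
```

```text
t 24.575 ang -76.8 rad 110.5 z 97.2 yaw 58.2 F [-4.4  0.6  7.2] q [ 0.26  0.53 -0.24  1.83  0.17  0.8  -0.62] g 56.6 0.0226
```

Tracking is clean, so I'll continue with the remaining arcs.

Request:
apply_moves --pt "0.006 0.006 0 0 0 0" --pt "0.013 0.011 0 0 0 0" --pt "0.02 0.016 0 0 0 0" --pt "0.028 0.02 0 0 0 0" --pt "0.036 0.024 0 0 0 0" --pt "0.044 0.027 0 0 0 0" --pt "0.052 0.029 0 0 0 0" --pt "0.061 0.031 0 0 0 0" --pt "0.069 0.032 0 0 0 0" --pt "0.078 0.032 0 0 0 0"

```text
time: 25.82
ee_pos: [0.6606, -0.0614, 0.0973]
ee_rot: [[0.528, 0.849, -0.0], [0.849, -0.528, -0.001], [-0.001, 0.0, -1.0]]
contact_force: [-3.3, -2.8, 7.1]
grip_width: 0.0226
grasp_force: 56.6
```

Request:
apply_moves --pt "0.009 0 0 0 0 0" --pt "0.017 -0.001 0 0 0 0" --pt "0.026 -0.003 0 0 0 0" --pt "0.034 -0.006 0 0 0 0" --pt "0.042 -0.009 0 0 0 0" --pt "0.05 -0.012 0 0 0 0" --pt "0.057 -0.016 0 0 0 0" --pt "0.065 -0.021 0 0 0 0" --pt "0.071 -0.027 0 0 0 0" --pt "0.078 -0.033 0 0 0 0"

```text
time: 27.08
ee_pos: [0.6743, 0.0222, 0.0973]
ee_rot: [[0.528, 0.849, 0.001], [0.849, -0.528, -0.001], [0.0, 0.002, -1.0]]
contact_force: [-1.9, -3.9, 6.9]
grip_width: 0.0229
grasp_force: 56.5
```

```bash
python3 arc.py 0.0785398 13.4 0; python3 look.py 4
```

```text
t 27.075 ang 13.2 rad 109.9 z 97.3 yaw 58.1 F [-1.9 -3.9  6.9] q [ 0.04  0.62 -0.24  1.65  0.18  0.89 -0.82] g 56.5 0.0229
top
 nesthousing [ 612.7 -116.2   50.6   48.7  -68.7] [0.076 0.085 0.09 ]
 nesthousing [560.3 106.4  74.2  48.7 -85.7] [0.076 0.084 0.09 ]
side
 nesthousing [ 610.4 -101.    74.1   49.6  -66.6] [0.075 0.086 0.09 ]
 nesthousing [459.2 -29.7  76.4  52.1  15.3] [0.074 0.083 0.09 ]
 nesthousing [557.5 110.5  72.3  51.2 -84.9] [0.074 0.082 0.09 ]
 low white [ 703.7 -235.7   75.6   31.9   89.8] [0.022 0.039 0.05 ]
 low white [567.    1.3  93.9  91.2  40.8] [0.052 0.057 0.059]
 low white [455.3  -6.6  52.8   6.2  12.7] [0.049 0.054 0.059]
  red [556.1 -19.2 126. ]
  red [666.   33.3  72. ]
  red [548.5 -25.7  79.9]
  orange [ 464.9 -161.7   44.8]
```

Request:
apply_moves --pt "0.006 -0.006 0 0 0 0" --pt "0.011 -0.013 0 0 0 0" --pt "0.016 -0.02 0 0 0 0" --pt "0.02 -0.028 0 0 0 0" --pt "0.024 -0.036 0 0 0 0" --pt "0.027 -0.044 0 0 0 0" --pt "0.029 -0.052 0 0 0 0" --pt "0.031 -0.061 0 0 0 0" --pt "0.032 -0.069 0 0 0 0" --pt "0.032 -0.078 0 0 0 0"

```text
time: 28.42
ee_pos: [0.6253, 0.0902, 0.0973]
ee_rot: [[0.528, 0.849, 0.003], [0.849, -0.528, -0.001], [0.001, 0.003, -1.0]]
contact_force: [0.9, -4.9, 4.2]
grip_width: 0.0224
grasp_force: 56.5
```

Request:
apply_moves --pt "0 -0.009 0 0 0 0" --pt "-0.001 -0.017 0 0 0 0" --pt "-0.003 -0.026 0 0 0 0" --pt "-0.006 -0.034 0 0 0 0" --pt "-0.009 -0.042 0 0 0 0" --pt "-0.012 -0.05 0 0 0 0" --pt "-0.016 -0.057 0 0 0 0" --pt "-0.021 -0.065 0 0 0 0" --pt "-0.027 -0.071 0 0 0 0" --pt "-0.033 -0.078 0 0 0 0"

```text
time: 29.68
ee_pos: [0.5424, 0.1041, 0.0973]
ee_rot: [[0.528, 0.849, 0.004], [0.849, -0.528, 0.001], [0.003, 0.003, -1.0]]
contact_force: [4.8, -5.3, 2.2]
grip_width: 0.0222
grasp_force: 56.5
```

Request:
apply_moves --pt "-0.006 -0.006 0 0 0 0" --pt "-0.013 -0.011 0 0 0 0" --pt "-0.02 -0.016 0 0 0 0" --pt "-0.028 -0.02 0 0 0 0" --pt "-0.036 -0.024 0 0 0 0" --pt "-0.044 -0.027 0 0 0 0" --pt "-0.052 -0.029 0 0 0 0" --pt "-0.061 -0.031 0 0 0 0" --pt "-0.069 -0.032 0 0 0 0" --pt "-0.078 -0.032 0 0 0 0"

```text
time: 30.92
ee_pos: [0.4747, 0.0566, 0.0973]
ee_rot: [[0.526, 0.85, 0.006], [0.85, -0.526, 0.003], [0.006, 0.003, -1.0]]
contact_force: [6.2, 1.1, -0.6]
grip_width: 0.0227
grasp_force: 56.1
```

Request:
apply_moves --pt "-0.009 0 0 0 0 0" --pt "-0.017 0.001 0 0 0 0" --pt "-0.026 0.003 0 0 0 0" --pt "-0.034 0.006 0 0 0 0" --pt "-0.042 0.009 0 0 0 0" --pt "-0.05 0.012 0 0 0 0" --pt "-0.057 0.016 0 0 0 0" --pt "-0.065 0.021 0 0 0 0" --pt "-0.071 0.027 0 0 0 0" --pt "-0.078 0.033 0 0 0 0"

```text
time: 32.17
ee_pos: [0.4598, -0.0277, 0.0972]
ee_rot: [[0.526, 0.85, 0.002], [0.85, -0.526, 0.002], [0.002, 0.0, -1.0]]
contact_force: [0.3, 4.0, 7.8]
grip_width: 0.0224
grasp_force: 57.3
```

```bash
python3 arc.py 0.0785398 193.4 0
```

```text
t 32.175 ang -166.9 rad 110.2 z 97.2 yaw 58.3 F [0.3 4.  7.8] q [ 0.15  0.33 -0.26  2.16  0.13  0.66 -0.76] g 57.3 0.0224
```

Request:
apply_moves --pt "-0.006 0.006 0 0 0 0" --pt "-0.011 0.013 0 0 0 0" --pt "-0.016 0.02 0 0 0 0" --pt "-0.02 0.028 0 0 0 0" --pt "-0.024 0.036 0 0 0 0" --pt "-0.027 0.044 0 0 0 0" --pt "-0.029 0.052 0 0 0 0" --pt "-0.031 0.061 0 0 0 0" --pt "-0.032 0.069 0 0 0 0" --pt "-0.032 0.078 0 0 0 0"

```text
time: 33.42
ee_pos: [0.5084, -0.0964, 0.0971]
ee_rot: [[0.527, 0.85, -0.001], [0.85, -0.527, 0.001], [0.001, -0.001, -1.0]]
contact_force: [-3.3, 2.0, 12.2]
grip_width: 0.0227
grasp_force: 57.6
```

Request:
apply_moves --pt "0 0 0 0 0 0" --pt "0 0 0 0 0 0" --pt "0 0 0 0 0 0"

```text
time: 33.8
ee_pos: [0.5098, -0.0973, 0.0972]
ee_rot: [[0.527, 0.85, 0.003], [0.85, -0.527, 0.0], [0.002, 0.002, -1.0]]
contact_force: [2.5, -0.9, 6.7]
grip_width: 0.0225
grasp_force: 57.0
```

```bash
python3 arc.py 0.0785398 193.4 0;  python3 look.py 5
```

```text
t 33.8 ang -121.3 rad 110.5 z 97.2 yaw 58.2 F [ 2.5 -0.9  6.7] q [ 0.25  0.41 -0.23  2.03  0.14  0.71 -0.61] g 57.0 0.0225
top
 nesthousing [648.4 -76.1  74.7  48.4 -41.6] [0.076 0.084 0.09 ]
 nesthousing [623.7  91.6  74.1  48.4  58. ] [0.075 0.084 0.09 ]
 nesthousing [463.7  37.9  74.2  48.3 -23. ] [0.076 0.084 0.091]
 low white [568.   -3.1  88.6  86.8  -1.1] [0.051 0.056 0.059]
  red [554.3 -22.3 124.4]
side
 nesthousing [648.6 -74.5  75.2  49.4 -41.1] [0.078 0.086 0.091]
 nesthousing [623.2  93.8  76.8  52.6  60.5] [0.074 0.082 0.091]
 nesthousing [464.2  42.   74.6  47.1 -22.7] [0.074 0.082 0.09 ]
 low white [ 703.8 -235.3   75.    31.8   89.6] [0.023 0.039 0.05 ]
 low white [573.7  15.8 104.7  56.7   2.2] [0.048 0.056 0.059]
 low white [608.2 107.1  74.5  18.4  45.6] [0.049 0.055 0.06 ]
 low white [431.5  55.4  46.4   7.8  60. ] [0.051 0.055 0.059]
  red [507.2 -87.2  77.9]
  red [555.7 -18.3 126.9]
  red [548.2 -26.7  75.3]
  orange [ 465.  -162.1   44.9]
```

View pics/side5.png

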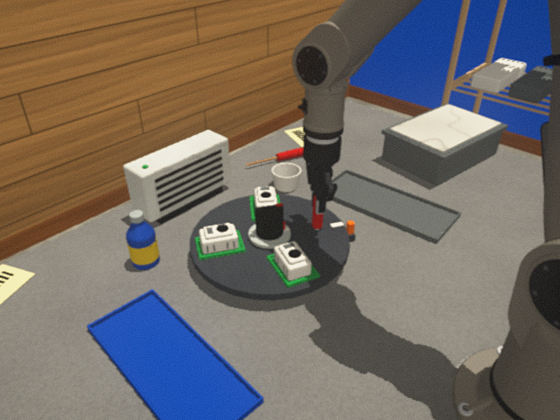

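The plate is back at the start mark: white mark and orange pointer are at (337,225)/(350,228), and all three housings are aboard. Now the collar.

Request:
apply_moves --pt "0 0 0 0 0 0" --pt "0 0 0 0 0 0" --pt "0 0 0 0 0 0" --claw 0.1

```text
time: 34.28
ee_pos: [0.5083, -0.0968, 0.0962]
ee_rot: [[0.527, 0.85, -0.0], [0.85, -0.527, 0.001], [0.001, -0.001, -1.0]]
contact_force: [-0.5, -0.4, 0.2]
grip_width: 0.047
grasp_force: 0.0
```

Request:
apply_moves --pt "0 0 -0.04 0 0 0" --pt "0 0 -0.09 0 0 0" --pt "0 0 -0.09 0 0 0" --pt "0.05 0 -0.09 0 0 0" --pt "0.1 0 -0.09 0 0 0" --pt "0.11 0 -0.09 0 0 0" --pt "0.11 0 -0.09 0 0 0" --pt "0.11 0 -0.09 0 0 0" --pt "0.11 0 -0.09 0 0 0"

```text
time: 35.4
ee_pos: [0.5664, -0.005, 0.1866]
ee_rot: [[0.529, 0.849, 0.001], [0.849, -0.529, -0.0], [0.0, 0.0, -1.0]]
contact_force: [-0.1, 0.4, -0.4]
grip_width: 0.047
grasp_force: 0.0
```

```bash
python3 - <<'E'
from nav import *
plan((567.2,-2.8,94,58.2))
E
python3 look.py 6
```

```text
t 35.4 pos [566.4  -5.  186.6] yaw 58.1 q [ 0.12  0.36 -0.28  1.85  0.12  0.94 -0.77] w 0.047
(567.2, -2.8, 94, 58.2) -> [0.0023, -0.0005, 0.0926] [0.001, -0.0, -0.002]
top
 nesthousing [657.3 -84.9  50.7  47.  -40.5] [0.076 0.085 0.09 ]
 nesthousing [624.3  92.7  70.9  48.1  58.6] [0.075 0.084 0.09 ]
 nesthousing [455.7  56.5  68.5  33.5  10. ] [0.076 0.084 0.09 ]
  red [ 512.3 -107.2  128.5]
  orange [ 469.9 -162.7   46.6]
side
 nesthousing [648.  -73.8  74.1  48.9 -43.4] [0.078 0.085 0.091]
 nesthousing [623.8  94.8  74.3  48.8  57.5] [0.074 0.082 0.09 ]
 nesthousing [464.7  40.9  75.6  49.2 -23. ] [0.074 0.082 0.09 ]
 low white [ 703.7 -235.5   74.6   30.7   88.4] [0.022 0.038 0.05 ]
 low white [555.5  -1.2  96.6  69.8  64.7] [0.053 0.057 0.059]
 low white [606.4 105.8  71.9   7.1  59.3] [0.05  0.055 0.059]
  red [504.1 -88.   94.7]
  red [554.7 -19.4 127.1]
  red [547.9 -25.5  76.9]
  orange [ 465.4 -161.5   45. ]
```

Request:
apply_moves --pt "0.002 0 0.04 0 0 0" --pt "0.002 0 0.075 0 0 0" --pt "0.002 0 0.092 0 0 0" --pt "0.002 0 0.092 0 0 0" --pt "0.002 0 0.092 0 0 0"

```text
time: 36.12
ee_pos: [0.5692, -0.0016, 0.0961]
ee_rot: [[0.527, 0.85, 0.003], [0.85, -0.527, 0.001], [0.002, 0.002, -1.0]]
contact_force: [-0.3, 0.5, 0.3]
grip_width: 0.0469
grasp_force: 0.0
```

Request:
apply_moves --pt "0 0 0 0 0 0" --pt "0 0 0 0 0 0" --pt "0 0 0 0 0 0" --claw -0.58

```text
time: 36.5
ee_pos: [0.5683, -0.0016, 0.0952]
ee_rot: [[0.527, 0.85, 0.002], [0.85, -0.527, 0.001], [0.002, 0.001, -1.0]]
contact_force: [0.0, -0.2, 0.3]
grip_width: 0.0181
grasp_force: 0.0
```

Request:
apply_moves --pt "0 0 0 0 0 0" --pt "0 0 0 0 0 0" --pt "0 0 0 0 0 0" --claw -0.72

```text
time: 36.88
ee_pos: [0.5682, -0.0016, 0.0952]
ee_rot: [[0.527, 0.85, 0.001], [0.85, -0.527, 0.001], [0.001, 0.001, -1.0]]
contact_force: [-1.5, -0.7, 5.9]
grip_width: 0.0133
grasp_force: 56.3
```

Request:
apply_moves --pt "0 0 0 0 0 -0.08" --pt "0 0 0 0 0 -0.2" --pt "0 0 0 0 0 -0.34" --pt "0 0 0 0 0 -0.48" --pt "0 0 0 0 0 -0.62" --pt "0 0 0 0 0 -0.76" --pt "0 0 0 0 0 -0.9" --pt "0 0 0 0 0 -1.04" --pt "0 0 0 0 0 -1.18" --pt "0 0 0 0 0 -1.28"

```text
time: 38.12
ee_pos: [0.5665, -0.0018, 0.0952]
ee_rot: [[-0.665, 0.746, -0.002], [0.746, 0.665, -0.0], [0.001, -0.002, -1.0]]
contact_force: [-7.8, -0.8, 12.2]
grip_width: 0.013
grasp_force: 57.2
```

Request:
apply_moves --pt "0 0 0 0 0 -0.02" --pt "0 0 0 0 0 -0.02" --pt "0 0 0 0 0 -0.02"

```text
time: 38.5
ee_pos: [0.5665, -0.0017, 0.0952]
ee_rot: [[-0.678, 0.735, -0.002], [0.735, 0.678, -0.0], [0.001, -0.002, -1.0]]
contact_force: [-8.6, -0.5, 11.3]
grip_width: 0.013
grasp_force: 57.3
```

```bash
python3 look.py 7; python3 - <<'E'
from nav import *
plan((567.2,-2.8,190,132.7))
E
```

```text
top
 nesthousing [656.  -82.9  53.7  48.4 -41.7] [0.076 0.085 0.091]
 nesthousing [623.9  91.7  73.9  48.4  58. ] [0.075 0.084 0.091]
 nesthousing [464.   38.2  74.3  48.8 -23.3] [0.076 0.083 0.09 ]
side
 nesthousing [623.8  94.6  74.   51.   58. ] [0.074 0.082 0.09 ]
 nesthousing [464.2  41.7  76.   47.5 -23.2] [0.074 0.082 0.09 ]
 low white [545.7 -32.1  79.5  22.8 -57.8] [0.054 0.057 0.059]
 low white [577.8  21.4 104.6  43.8 -10. ] [0.052 0.057 0.059]
 low white [607.5 107.4  74.2  18.5  46.7] [0.05  0.055 0.059]
  red [504.3 -88.3  94. ]
  red [581.  -16.8 127.2]
  orange [ 464.8 -162.9   45. ]
t 38.6 pos [566.5  -1.7  95.2] yaw 132.7 q [ 0.33  0.53 -0.57  1.9   0.38  0.82  0.31] w 0.0129
(567.2, -2.8, 190, 132.7) -> [-0.0012, -0.0004, -0.0948] [-0.002, -0.001, -0.0]
```

The collar tip measures about −46° and the target is −47°, so it is locked. I'll release it and unload.

Request:
apply_moves --pt "0 0 0 0 0 0" --pt "0 0 0 0 0 0" --pt "0 0 0 0 0 0" --claw 0.1

```text
time: 38.98
ee_pos: [0.5683, -0.0016, 0.0947]
ee_rot: [[-0.678, 0.735, 0.001], [0.735, 0.678, 0.001], [-0.0, 0.002, -1.0]]
contact_force: [0.1, -0.3, 1.1]
grip_width: 0.0469
grasp_force: 0.0
```

Request:
apply_moves --pt "0 0 -0.04 0 0 0" --pt "0 0 -0.08 0 0 0" --pt "0 0 -0.08 0 0 0" --pt "0 0 -0.08 0 0 0"

```text
time: 39.48
ee_pos: [0.5677, -0.0019, 0.1743]
ee_rot: [[-0.678, 0.735, 0.001], [0.735, 0.678, 0.0], [-0.0, 0.001, -1.0]]
contact_force: [0.3, -0.4, -0.2]
grip_width: 0.0472
grasp_force: 0.0
```

```bash
python3 look.py 8; python3 - <<'E'
from nav import *
plan((464.5,39,160,157.2),(464.5,39,58,157.2))
E
```

```text
top
 nesthousing [659.8 -86.3  48.5  42.8  48.3] [0.077 0.086 0.091]
 nesthousing [623.3  91.   73.5  47.9  58.9] [0.075 0.084 0.09 ]
 nesthousing [463.8  38.1  74.3  48.3 -22.6] [0.076 0.085 0.09 ]
side
 nesthousing [647.5 -73.6  77.1  49.1 -42.6] [0.075 0.085 0.091]
 nesthousing [623.8  94.7  74.8  49.8  57. ] [0.074 0.082 0.09 ]
 nesthousing [464.2  42.4  75.7  46.9 -22.3] [0.074 0.082 0.09 ]
 low white [ 702.5 -241.4   66.3   26.3  -81.3] [0.022 0.039 0.051]
 low white [550.9  -6.9 103.1  59.4  86.1] [0.052 0.057 0.059]
 low white [607.1 106.9  76.4  19.8  45.3] [0.05  0.055 0.059]
 low white [432.4  55.5  47.9   8.2  59.8] [0.05  0.055 0.06 ]
  red [504.3 -88.1  94. ]
  red [580.6 -16.2 127. ]
  orange [ 465.1 -162.4   45.3]
t 39.58 pos [567.2  -1.9 173.5] yaw 132.7 q [ 0.38  0.43 -0.62  1.84  0.3   0.96  0.37] w 0.047
(464.5, 39, 160, 157.2) -> [0.0996, -0.0478, 0.0137] [-0.0, -0.001, -0.428]
(464.5, 39, 58, 157.2) -> [0.0, 0.0, 0.102] [0.0, 0.0, 0.0]
```

View pics/side8.png

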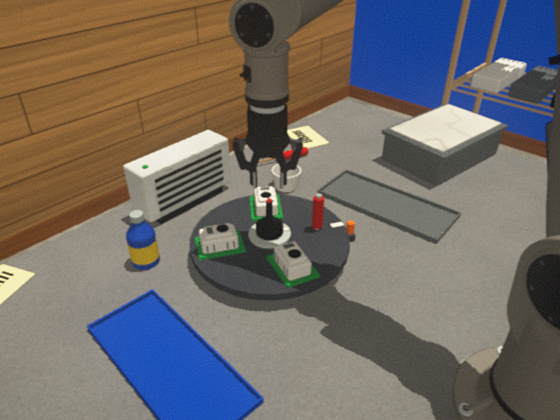

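The collar wing is turned with its red tip at (269,203), and all housings are still aboard.

Request:
apply_moves --pt "0.04 -0.018 0 0 0 -0.15" --pt "0.08 -0.038 0.003 0 0 -0.3" --pt "0.1 -0.048 0.014 0 0 -0.428" --pt "0.1 -0.048 0.014 0 0 -0.428" --pt "0.1 -0.048 0.014 0 0 -0.428" --pt "0.1 -0.048 0.014 0 0 -0.428" --claw 0.65

```text
time: 40.33
ee_pos: [0.4661, 0.0391, 0.1609]
ee_rot: [[-0.921, 0.389, 0.002], [0.389, 0.921, 0.001], [-0.001, 0.002, -1.0]]
contact_force: [0.2, -0.6, -0.1]
grip_width: 0.0708
grasp_force: 0.0
```

```bash
python3 - <<'E'
from nav import *
plan((464.5,39,58,157.2))
E
```

```text
t 40.33 pos [466.1  39.1 160.9] yaw 157.1 q [ 0.44  0.32 -0.77  2.07  0.29  0.86  0.68] w 0.0708
(464.5, 39, 58, 157.2) -> [0.0016, -0.0009, 0.1029] [0.002, 0.001, -0.002]
```

Request:
apply_moves --pt "0.001 0 0.05 0 0 0" --pt "0.001 0 0.09 0 0 0" --pt "0.001 0 0.102 0 0 0" --pt "0.001 0 0.102 0 0 0" --pt "0.001 0 0.102 0 0 0"

```text
time: 40.95
ee_pos: [0.4655, 0.04, 0.06]
ee_rot: [[-0.922, 0.388, 0.004], [0.388, 0.922, 0.001], [-0.003, 0.002, -1.0]]
contact_force: [1.0, -0.2, 0.5]
grip_width: 0.0709
grasp_force: 0.0
```

Request:
apply_moves --pt "0 0 0 0 0 0" --pt "0 0 0 0 0 0" --pt "0 0 0 0 0 0" --claw 0.22

```text
time: 41.32
ee_pos: [0.4644, 0.0397, 0.0591]
ee_rot: [[-0.922, 0.388, 0.002], [0.388, 0.922, 0.001], [-0.001, 0.001, -1.0]]
contact_force: [-0.3, -0.7, 0.3]
grip_width: 0.0522
grasp_force: 0.0
```

Request:
apply_moves --pt "0 0 0 0 0 0" --pt "0 0 0 0 0 0" --pt "0 0 0 0 0 0" --claw 0.15

```text
time: 41.7
ee_pos: [0.4644, 0.0397, 0.0591]
ee_rot: [[-0.922, 0.388, 0.002], [0.388, 0.922, 0.0], [-0.001, 0.001, -1.0]]
contact_force: [-1.3, -1.2, 6.1]
grip_width: 0.0499
grasp_force: 27.0
```

Request:
apply_moves --pt "0 0 -0.02 0 0 0" --pt "0 0 -0.05 0 0 0" --pt "0 0 -0.08 0 0 0" --pt "0 0 -0.1 0 0 0" --pt "0 0 -0.1 0 0 0"

```text
time: 42.32
ee_pos: [0.4649, 0.0397, 0.1597]
ee_rot: [[-0.922, 0.388, 0.004], [0.388, 0.922, 0.001], [-0.003, 0.002, -1.0]]
contact_force: [0.6, -0.3, -1.2]
grip_width: 0.0493
grasp_force: 27.0
```

```bash
python3 - <<'E'
from nav import *
plan((384.2,337.6,150,176.1)); print(get_obs()['grasp_force'])
E
```

```text
t 42.33 pos [464.9  39.7 159.7] yaw 157.2 q [ 0.45  0.32 -0.78  2.07  0.29  0.86  0.68] w 0.0493
(384.2, 337.6, 150, 176.1) -> [0.1899, 0.2433, 0.0095] [0.001, 0.004, -0.33]
27.022327780723572
```

Request:
apply_moves --pt "0.012 0.016 0 0 0 -0.03" --pt "0.035 0.045 0.002 0 0.001 -0.07" --pt "0.063 0.08 0.003 0 0.001 -0.11" --pt "0.09 0.115 0.004 0 0.002 -0.16" --pt "0.118 0.151 0.005 0 0.002 -0.21" --pt "0.145 0.186 0.006 0 0.003 -0.26" --pt "0.17 0.218 0.008 0 0.003 -0.3" --pt "0.185 0.237 0.009 0 0.003 -0.32" --pt "0.19 0.243 0.009 0 0.003 -0.33" --pt "0.19 0.243 0.009 0 0.003 -0.33"

```text
time: 43.58
ee_pos: [0.3822, 0.3373, 0.1491]
ee_rot: [[-0.998, 0.066, -0.003], [0.066, 0.998, 0.001], [0.003, 0.0, -1.0]]
contact_force: [-0.1, -0.7, -1.3]
grip_width: 0.0501
grasp_force: 27.0
```

Request:
apply_moves --pt "0 0 0 0 0 0" --pt "0 0 0 0 0 0"

```text
time: 43.82
ee_pos: [0.3835, 0.3362, 0.1497]
ee_rot: [[-0.998, 0.07, -0.002], [0.07, 0.998, 0.001], [0.002, 0.001, -1.0]]
contact_force: [0.7, 0.2, -0.7]
grip_width: 0.0496
grasp_force: 27.0
```

```bash
python3 - <<'E'
from nav import *
plan((384.2,337.6,17,176.1)); print(get_obs()['grasp_force'])
E
```

```text
t 43.83 pos [383.5 336.2 149.7] yaw 176.0 q [-0.13  0.45 -0.89  1.98  0.44  0.92  0.27] w 0.0496
(384.2, 337.6, 17, 176.1) -> [-0.0008, 0.0013, 0.1327] [0.001, -0.002, -0.002]
27.01758474111557
```

Request:
apply_moves --pt "-0.001 0.001 0.05 0 -0.001 0" --pt "-0.001 0.001 0.095 0 -0.001 0" --pt "-0.001 0.001 0.122 0 -0.001 0" --pt "-0.001 0.001 0.129 0 -0.001 0" --pt "-0.001 0.001 0.133 0 -0.001 0" --pt "-0.001 0.001 0.133 0 -0.001 0" --pt "-0.001 0.001 0.133 0 -0.001 0"

```text
time: 44.7
ee_pos: [0.3845, 0.3389, 0.0178]
ee_rot: [[-0.998, 0.068, 0.001], [0.068, 0.998, 0.002], [-0.001, 0.002, -1.0]]
contact_force: [-0.5, -0.0, -0.5]
grip_width: 0.0495
grasp_force: 27.0
```

Request:
apply_moves --pt "0 0 0 0 0 0" --pt "0 0 0 0 0 0" --pt "0 0 0 0 0 0" --claw 0.5

```text
time: 45.08
ee_pos: [0.3839, 0.3385, 0.017]
ee_rot: [[-0.998, 0.068, -0.001], [0.068, 0.998, 0.001], [0.001, 0.001, -1.0]]
contact_force: [-0.2, -0.7, 0.3]
grip_width: 0.0638
grasp_force: 0.0
```

Request:
apply_moves --pt "0 0 -0.03 0 0 0" --pt "0 0 -0.08 0 0 0" --pt "0 0 -0.13 0 0 0" --pt "0 0 -0.15 0 0 0" --pt "0 0 -0.15 0 0 0"

```text
time: 45.7
ee_pos: [0.3846, 0.3386, 0.1677]
ee_rot: [[-0.998, 0.068, 0.001], [0.068, 0.998, 0.002], [-0.001, 0.002, -1.0]]
contact_force: [-0.7, 0.2, -0.8]
grip_width: 0.064
grasp_force: 0.0
```

```bash
python3 look.py 9; python3 - <<'E'
from nav import *
plan((624.2,92,160,58.2)); plan((649,-75.8,170,138.2))
E
```

```text
top
 nesthousing [641.3 -76.   74.9  48.5 -41. ] [0.076 0.085 0.091]
 nesthousing [623.8  91.   74.8  48.9  58.5] [0.076 0.085 0.09 ]
 low white [567.1  -4.6  91.8  90.2  -1. ] [0.043 0.055 0.059]
 low white [384.2 336.6  73.1  50.   -3.7] [0.031 0.038 0.047]
  red [579.8 -20.  125. ]
  red [505.8 -93.4 126. ]
  orange [ 470.3 -160.1   45.4]
side
 nesthousing [641.7 -74.3  79.3  49.  -42.5] [0.075 0.086 0.091]
 nesthousing [617.1  84.6  52.9  48.5  57.8] [0.073 0.083 0.091]
 low white [ 704.1 -235.    75.2   31.6   89.9] [0.023 0.038 0.051]
 low white [567.7  -2.6  94.1  93.9  46. ] [0.05  0.057 0.059]
 low white [384.8 340.1  76.5  49.4  -3.7] [0.025 0.038 0.047]
  red [504.  -87.9  93.9]
  red [581.7 -17.3 126.6]
  orange [ 465.  -161.9   45.6]
t 45.8 pos [383.7 337.4 165.6] yaw 176.1 q [-0.11  0.43 -0.9   1.96  0.41  0.95  0.28] w 0.0644
(624.2, 92, 160, 58.2) -> [-0.2567, -0.2284, 0.0052] [-0.002, -0.001, 2.058]
t 45.8 pos [383.7 337.4 165.6] yaw 176.1 q [-0.11  0.43 -0.9   1.96  0.41  0.95  0.28] w 0.0644
(649, -75.8, 170, 138.2) -> [-0.2928, -0.3941, -0.0048] [-0.001, -0.002, 0.661]
```

Request:
apply_moves --pt "-0.288 -0.4 -0.014 -0.001 -0.002 0.661" --pt "-0.288 -0.4 -0.014 -0.001 -0.002 0.661" --pt "-0.288 -0.4 -0.014 -0.001 -0.002 0.661" --pt "-0.288 -0.4 -0.014 -0.001 -0.002 0.661" --pt "-0.288 -0.4 -0.014 -0.001 -0.002 0.661" --pt "-0.288 -0.4 -0.014 -0.001 -0.002 0.661" --pt "-0.288 -0.4 -0.014 -0.001 -0.002 0.661" --pt "-0.288 -0.4 -0.014 -0.001 -0.002 0.661" --pt "-0.288 -0.4 -0.014 -0.001 -0.002 0.661" --pt "-0.288 -0.4 -0.014 -0.001 -0.002 0.661" --claw 0.65

```text
time: 47.05
ee_pos: [0.643, -0.0795, 0.1779]
ee_rot: [[-0.746, 0.666, -0.002], [0.666, 0.746, 0.003], [0.003, 0.001, -1.0]]
contact_force: [0.3, 0.9, 0.5]
grip_width: 0.0703
grasp_force: 0.0
```

Request:
apply_moves --pt "0 0 0 0 0 0" --pt "0 0 0 0 0 0"

```text
time: 47.3
ee_pos: [0.6438, -0.0789, 0.18]
ee_rot: [[-0.747, 0.664, 0.001], [0.664, 0.747, 0.002], [0.0, 0.002, -1.0]]
contact_force: [-0.5, -0.2, 0.4]
grip_width: 0.0704
grasp_force: 0.0
```

```bash
python3 look.py 10; python3 - <<'E'
from nav import *
plan((641.5,-75.3,58,138.2))
E
```

```text
top
 nesthousing [630.4 -66.4  48.6  44.9  47.6] [0.075 0.082 0.09 ]
 nesthousing [624.3  91.4  74.6  49.5  58.2] [0.075 0.085 0.09 ]
 low white [566.7  -3.1  90.8  86.8  -1.1] [0.052 0.056 0.059]
 low white [384.  337.   71.9  49.7  -2.8] [0.031 0.041 0.048]
  red [580.2 -20.1 124.8]
  red [506.1 -93.5 125.7]
side
 nesthousing [642.3 -74.8  77.8  49.2 -42.5] [0.074 0.083 0.091]
 nesthousing [623.8  93.6  76.1  49.7  57.8] [0.074 0.082 0.09 ]
 low white [ 704.2 -235.4   79.5   31.2   89.8] [0.022 0.038 0.05 ]
 low white [5.641e+02 2.470e+01 8.520e+01 3.890e+01 5.000e-01] [0.052 0.057 0.059]
 low white [608.2 107.6  74.6  20.1  44.4] [0.05  0.055 0.059]
 low white [385.8 340.3  77.4  49.6  -4.9] [0.025 0.039 0.047]
  red [504.4 -88.3  93.5]
  red [582.3 -16.2 126.9]
  orange [ 465.1 -162.3   45.2]
t 47.4 pos [644.  -79.5 180.2] yaw 138.3 q [ 0.46  0.55 -0.61  1.64  0.35  1.06  0.59] w 0.0704
(641.5, -75.3, 58, 138.2) -> [0.0047, 0.0012, 0.1222] [0.002, 0.0, 0.002]
```

View pics/side10.png

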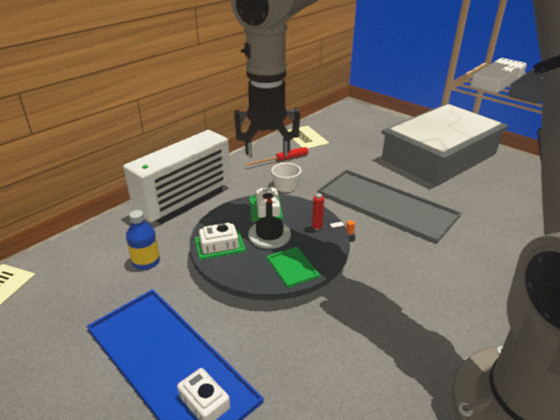

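One housing lies in the blue tray at (203,394). The nest0 housing at (266,205) has shifted about 7 mm but is flat, so I'll pick it up where it is.

Request:
apply_moves --pt "0.004 0.001 0.05 0 0 0" --pt "0.004 0.001 0.09 0 0 0" --pt "0.004 0.001 0.122 0 0 0" --pt "0.004 0.001 0.122 0 0 0" --pt "0.004 0.001 0.122 0 0 0"

```text
time: 48.02
ee_pos: [0.6431, -0.0764, 0.0595]
ee_rot: [[-0.746, 0.666, 0.003], [0.666, 0.746, 0.002], [-0.001, 0.003, -1.0]]
contact_force: [1.0, -1.4, 0.2]
grip_width: 0.0703
grasp_force: 0.0
```

Request:
apply_moves --pt "0 0 0 0 0 0" --pt "0 0 0 0 0 0" --pt "0 0 0 0 0 0" --claw 0.22

```text
time: 48.4
ee_pos: [0.6426, -0.0767, 0.0589]
ee_rot: [[-0.746, 0.666, 0.003], [0.666, 0.746, 0.002], [-0.001, 0.003, -1.0]]
contact_force: [0.8, -0.3, 0.1]
grip_width: 0.0519
grasp_force: 0.3
```

Request:
apply_moves --pt "0 0 0 0 0 0" --pt "0 0 0 0 0 0" --pt "0 0 0 0 0 0" --claw 0.15

```text
time: 48.78
ee_pos: [0.6429, -0.0765, 0.059]
ee_rot: [[-0.746, 0.666, 0.003], [0.666, 0.746, 0.002], [-0.001, 0.003, -1.0]]
contact_force: [-0.3, 1.3, 5.6]
grip_width: 0.0491
grasp_force: 27.2
```

Request:
apply_moves --pt "0 0 -0.02 0 0 0" --pt "0 0 -0.05 0 0 0" --pt "0 0 -0.09 0 0 0" --pt "0 0 -0.12 0 0 0" --pt "0 0 -0.12 0 0 0"

```text
time: 49.4
ee_pos: [0.6431, -0.0769, 0.1814]
ee_rot: [[-0.746, 0.666, 0.006], [0.666, 0.746, 0.001], [-0.004, 0.005, -1.0]]
contact_force: [0.2, -0.2, -0.9]
grip_width: 0.0495
grasp_force: 28.0
```

```bash
python3 - <<'E'
from nav import *
plan((593.8,324,170,176.1)); print(get_obs()['grasp_force'])
E
```

```text
t 49.4 pos [643.1 -76.9 181.4] yaw 138.2 q [ 0.46  0.55 -0.61  1.64  0.35  1.05  0.58] w 0.0495
(593.8, 324, 170, 176.1) -> [0.3039, 0.2661, 0.0114] [0.003, 0.005, -0.661]
28.01172137260437
```

Request:
apply_moves --pt "0.018 0.016 0 0 0 -0.04" --pt "0.05 0.044 0.002 0 0.001 -0.11" --pt "0.09 0.079 0.003 0.001 0.001 -0.2" --pt "0.132 0.115 0.005 0.001 0.002 -0.29" --pt "0.175 0.153 0.006 0.002 0.003 -0.38" --pt "0.215 0.188 0.007 0.002 0.003 -0.47" --pt "0.255 0.223 0.009 0.003 0.004 -0.56" --pt "0.285 0.25 0.01 0.003 0.005 -0.62" --pt "0.3 0.263 0.011 0.003 0.005 -0.655" --pt "0.304 0.266 0.011 0.003 0.005 -0.661"

```text
time: 50.65
ee_pos: [0.591, 0.325, 0.1666]
ee_rot: [[-0.998, 0.065, -0.006], [0.065, 0.998, 0.0], [0.006, -0.0, -1.0]]
contact_force: [0.3, -0.1, -0.8]
grip_width: 0.0496
grasp_force: 27.9
```

Request:
apply_moves --pt "0 0 0 0 0 0" --pt "0 0 0 0 0 0" --pt "0 0 0 0 0 0"

```text
time: 51.02
ee_pos: [0.593, 0.3224, 0.1676]
ee_rot: [[-0.998, 0.07, -0.004], [0.07, 0.998, -0.0], [0.004, -0.0, -1.0]]
contact_force: [0.2, 0.8, -1.0]
grip_width: 0.0495
grasp_force: 27.9
```

```bash
python3 - <<'E'
from nav import *
plan((593.8,324,17,176.1)); print(get_obs()['grasp_force'])
E
```

```text
t 51.02 pos [593.  322.4 167.6] yaw 176.0 q [-0.07  0.66 -0.78  1.57  0.49  1.12  0.54] w 0.0495
(593.8, 324, 17, 176.1) -> [-0.0013, 0.0017, 0.1506] [-0.0, -0.004, -0.002]
27.910637855529785
```

Request:
apply_moves --pt "-0.001 0.001 0.05 0 -0.003 0" --pt "-0.001 0.001 0.1 0 -0.003 0" --pt "-0.001 0.001 0.135 0 -0.003 0" --pt "-0.001 0.001 0.146 0 -0.003 0" --pt "-0.001 0.001 0.15 0 -0.003 0" --pt "-0.001 0.001 0.151 0 -0.003 0" --pt "-0.001 0.001 0.151 0 -0.003 0"

```text
time: 51.9
ee_pos: [0.5936, 0.3255, 0.0181]
ee_rot: [[-0.998, 0.068, 0.001], [0.068, 0.998, 0.002], [-0.001, 0.002, -1.0]]
contact_force: [0.0, -0.1, -1.1]
grip_width: 0.0496
grasp_force: 27.9
```

Request:
apply_moves --pt "0 0 0 0 0 0" --pt "0 0 0 0 0 0" --pt "0 0 0 0 0 0" --claw 0.5

```text
time: 52.28
ee_pos: [0.5928, 0.3251, 0.0169]
ee_rot: [[-0.998, 0.068, -0.001], [0.068, 0.998, 0.001], [0.001, 0.001, -1.0]]
contact_force: [-0.3, 0.1, 0.2]
grip_width: 0.0644
grasp_force: 0.0
```

Request:
apply_moves --pt "0 0 -0.03 0 0 0" --pt "0 0 -0.08 0 0 0" --pt "0 0 -0.13 0 0 0" --pt "0 0 -0.16 0 0 0" --pt "0 0 -0.16 0 0 0"

```text
time: 52.9
ee_pos: [0.5941, 0.3262, 0.1798]
ee_rot: [[-0.998, 0.068, 0.003], [0.068, 0.998, 0.003], [-0.003, 0.004, -1.0]]
contact_force: [-0.4, 0.4, -1.2]
grip_width: 0.0638
grasp_force: 0.0
```

```bash
python3 look.py 11; python3 - <<'E'
from nav import *
plan((624.2,92,165,58.2)); plan((624.2,92,165,238.2))
E
```

```text
top
 nesthousing [625.2  90.8  74.1  48.7  57.6] [0.075 0.084 0.09 ]
 low white [566.7  -4.7  90.5  89.9  -1.8] [0.043 0.055 0.059]
 low white [384.1 336.4  71.5  51.4  -1.3] [0.031 0.041 0.048]
  red [580.2 -20.  124.3]
  red [504.7 -93.9 126.4]
  orange [ 469.9 -162.6   46.1]
side
 nesthousing [625.3  93.4  76.   54.5  55.3] [0.074 0.083 0.091]
 low white [ 704.2 -236.2   77.8   31.4  -89.9] [0.023 0.039 0.051]
 low white [568.4  -1.3  94.6  93.9 -47. ] [0.051 0.057 0.059]
 low white [607.2 106.6  73.6  12.2  50.6] [0.051 0.055 0.059]
 low white [591.3 327.5  74.2  48.   -4.6] [0.023 0.038 0.047]
 low white [385.3 340.1  76.5  49.4  -4.1] [0.025 0.039 0.047]
  red [503.2 -87.6  94.1]
  red [582.1 -15.3 125.9]
  orange [585.6 -21.6 126.9]
  orange [ 465.  -162.7   45.5]
t 53.0 pos [592.7 324.6 176.2] yaw 176.1 q [-0.07  0.65 -0.78  1.56  0.49  1.13  0.54] w 0.0637
(624.2, 92, 165, 58.2) -> [-0.0472, -0.2299, 0.0111] [-0.002, -0.001, 2.058]
t 53.0 pos [592.7 324.6 176.2] yaw 176.1 q [-0.07  0.65 -0.78  1.56  0.49  1.13  0.54] w 0.0637
(624.2, 92, 165, 238.2) -> [-0.0472, -0.2299, 0.0111] [0.001, -0.001, -1.084]
```

Request:
apply_moves --pt "-0.01 -0.05 0 0 0 -0.15" --pt "-0.02 -0.1 0 0 0 -0.3" --pt "-0.03 -0.15 0 0 0 -0.45" --pt "-0.04 -0.2 0 0 0 -0.6" --pt "-0.047 -0.23 0.005 0.001 -0.001 -0.75" --pt "-0.047 -0.23 0.011 0.001 -0.001 -0.9" --pt "-0.047 -0.23 0.011 0.001 -0.001 -1.05" --pt "-0.047 -0.23 0.011 0.001 -0.001 -1.084" --pt "-0.047 -0.23 0.011 0.001 -0.001 -1.084" --pt "-0.047 -0.23 0.011 0.001 -0.001 -1.084" --claw 0.65

```text
time: 54.25
ee_pos: [0.6241, 0.0924, 0.1653]
ee_rot: [[-0.528, -0.849, -0.0], [-0.849, 0.528, -0.0], [0.0, 0.0, -1.0]]
contact_force: [-0.5, 0.8, 0.1]
grip_width: 0.0704
grasp_force: 0.0
```

```bash
python3 - <<'E'
from nav import *
plan((624.8,92,58.5,238.2))
from look import look; look(12,("side",))
E
```

```text
t 54.25 pos [624.1  92.4 165.3] yaw -121.9 q [ 0.45  0.69 -1.02  1.68  0.64  1.14  1.84] w 0.0704
(624.8, 92, 58.5, 238.2) -> [-0.0, -0.0008, 0.1067] [0.0, -0.0, -0.001]
side
 nesthousing [623.8  94.1  75.3  48.8  55. ] [0.074 0.082 0.09 ]
 low white [ 704.  -234.8   77.8   31.2   89.5] [0.022 0.038 0.051]
 low white [547.4 -35.1  78.1  21.5 -56.1] [0.055 0.057 0.059]
 low white [577.1  19.3 106.9  44.7  -8.1] [0.046 0.056 0.058]
 low white [608.6 106.2  74.5  16.9  48.2] [0.05  0.055 0.06 ]
 low white [592.9 326.2  78.   49.4  -4.3] [0.023 0.039 0.047]
 low white [385.2 340.2  77.2  49.5  -4.5] [0.025 0.039 0.047]
  red [503.3 -87.2  94.4]
  red [580.1 -15.5 127.1]
  orange [587.3 -21.7 127.2]
  orange [ 465.8 -163.    45.2]
```

Request:
apply_moves --pt "0 0 0.05 0 0 0" --pt "0 0 0.09 0 0 0" --pt "0 0 0.107 0 0 0" --pt "0 0 0.107 0 0 0" --pt "0 0 0.107 0 0 0"

```text
time: 54.92
ee_pos: [0.6254, 0.093, 0.0602]
ee_rot: [[-0.527, -0.85, 0.003], [-0.85, 0.527, 0.001], [-0.002, -0.002, -1.0]]
contact_force: [0.1, 0.3, 0.2]
grip_width: 0.0702
grasp_force: 0.0
```

Request:
apply_moves --pt "0 0 0 0 0 0" --pt "0 0 0 0 0 0" --pt "0 0 0 0 0 0" --claw 0.22

```text
time: 55.3
ee_pos: [0.6247, 0.0922, 0.059]
ee_rot: [[-0.527, -0.85, 0.001], [-0.85, 0.527, 0.0], [-0.001, -0.001, -1.0]]
contact_force: [0.8, -0.4, -0.1]
grip_width: 0.052
grasp_force: 0.4
```

Request:
apply_moves --pt "0 0 0 0 0 0" --pt "0 0 0 0 0 0" --pt "0 0 0 0 0 0" --claw 0.15

```text
time: 55.68
ee_pos: [0.6247, 0.0922, 0.059]
ee_rot: [[-0.527, -0.85, 0.001], [-0.85, 0.527, -0.0], [-0.0, -0.001, -1.0]]
contact_force: [-0.6, -1.7, 5.2]
grip_width: 0.0496
grasp_force: 27.1
```

Request:
apply_moves --pt "0 0 -0.02 0 0 0" --pt "0 0 -0.05 0 0 0" --pt "0 0 -0.09 0 0 0" --pt "0 0 -0.11 0 0 0" --pt "0 0 -0.11 0 0 0"

```text
time: 56.3
ee_pos: [0.6248, 0.0927, 0.1699]
ee_rot: [[-0.527, -0.85, 0.003], [-0.85, 0.527, 0.0], [-0.002, -0.002, -1.0]]
contact_force: [-0.0, 0.5, -1.3]
grip_width: 0.0499
grasp_force: 27.1
```

```bash
python3 - <<'E'
from nav import *
plan((489,331,160,176.1)); print(get_obs()['grasp_force'])
E
```

```text
t 56.3 pos [624.8  92.7 169.9] yaw -121.8 q [ 0.45  0.68 -1.02  1.68  0.63  1.15  1.84] w 0.0499
(489, 331, 160, 176.1) -> [-0.1311, 0.241, 0.0096] [-0.001, 0.003, 1.084]
27.06236243247986
```

Request:
apply_moves --pt "-0.008 0.014 0 0 0 0.06" --pt "-0.022 0.04 0.001 0 0 0.17" --pt "-0.038 0.07 0.002 0 0.001 0.31" --pt "-0.056 0.103 0.004 0 0.001 0.46" --pt "-0.074 0.136 0.005 0 0.002 0.61" --pt "-0.092 0.169 0.006 0 0.002 0.76" --pt "-0.11 0.202 0.008 0 0.003 0.9" --pt "-0.123 0.227 0.009 -0.001 0.003 1.02" --pt "-0.13 0.239 0.01 -0.001 0.003 1.07" --pt "-0.131 0.241 0.01 -0.001 0.003 1.084"

```text
time: 57.55
ee_pos: [0.4868, 0.3309, 0.157]
ee_rot: [[-0.998, 0.066, -0.005], [0.066, 0.998, -0.002], [0.005, -0.002, -1.0]]
contact_force: [0.5, -0.3, -0.1]
grip_width: 0.0496
grasp_force: 27.1
```

Request:
apply_moves --pt "0 0 0 0 0 0" --pt "0 0 0 0 0 0" --pt "0 0 0 0 0 0"

```text
time: 57.92
ee_pos: [0.4888, 0.3297, 0.1583]
ee_rot: [[-0.998, 0.069, -0.003], [0.069, 0.998, -0.001], [0.003, -0.001, -1.0]]
contact_force: [0.0, 0.6, -1.9]
grip_width: 0.0493
grasp_force: 27.1
```

```bash
python3 - <<'E'
from nav import *
plan((489,331,17,176.1)); print(get_obs()['grasp_force'])
E
```

```text
t 57.92 pos [488.8 329.7 158.3] yaw 176.1 q [-0.09  0.55 -0.81  1.79  0.46  1.01  0.41] w 0.0493
(489, 331, 17, 176.1) -> [-0.0005, 0.0014, 0.1413] [-0.001, -0.003, -0.001]
27.05540031194687
```

Request:
apply_moves --pt "0 0.001 0.05 0 -0.002 0" --pt "0 0.001 0.1 0 -0.002 0" --pt "0 0.001 0.13 0 -0.002 0" --pt "0 0.001 0.138 0 -0.002 0" --pt "0 0.001 0.141 0 -0.002 0" --pt "0 0.001 0.141 0 -0.002 0" --pt "0 0.001 0.141 0 -0.002 0"

```text
time: 58.8
ee_pos: [0.4887, 0.332, 0.0187]
ee_rot: [[-0.998, 0.068, 0.001], [0.068, 0.998, 0.001], [-0.001, 0.001, -1.0]]
contact_force: [-0.2, -0.4, -1.0]
grip_width: 0.0495
grasp_force: 27.1
```

Request:
apply_moves --pt "0 0 0 0 0 0" --pt "0 0 0 0 0 0" --pt "0 0 0 0 0 0" --claw 0.5

```text
time: 59.18
ee_pos: [0.4881, 0.3316, 0.0176]
ee_rot: [[-0.998, 0.068, -0.001], [0.068, 0.998, -0.0], [0.001, -0.0, -1.0]]
contact_force: [-0.1, 0.3, -0.7]
grip_width: 0.0643
grasp_force: 0.0
```

Request:
apply_moves --pt "0 0 -0.03 0 0 0" --pt "0 0 -0.08 0 0 0" --pt "0 0 -0.13 0 0 0" --pt "0 0 -0.18 0 0 0" --pt "0 0 -0.2 0 0 0" --pt "0 0 -0.2 0 0 0"

```text
time: 59.92
ee_pos: [0.4887, 0.3319, 0.2184]
ee_rot: [[-0.998, 0.068, 0.001], [0.068, 0.998, 0.0], [-0.001, 0.0, -1.0]]
contact_force: [-0.6, 0.1, -1.0]
grip_width: 0.0641
grasp_force: 0.0
```

```bash
python3 look.py 13
```

```text
top
 low white [591.2 324.4  73.3  50.7  -2.4] [0.031 0.041 0.048]
 low white [567.7  -4.7  92.3  90.2  -1.5] [0.043 0.055 0.059]
 low white [487.7 329.6  73.   51.3  -6.9] [0.029 0.039 0.047]
  red [579.9 -20.1 124.6]
  red [504.4 -93.6 125.3]
side
 low white [ 703.2 -236.2   76.9   32.5  -89.1] [0.022 0.039 0.051]
 low white [566.9  -1.9  94.1  93.1  46.7] [0.051 0.057 0.059]
 low white [592.8 326.3  78.9  49.7  -4. ] [0.023 0.039 0.047]
 low white [488.2 333.8  75.2  48.9  -3.4] [0.023 0.038 0.047]
 low white [385.1 340.1  76.6  49.4  -4.2] [0.025 0.039 0.047]
  red [503.3 -87.4  94.1]
  red [580.9 -16.3 126.5]
  orange [587.2 -22.9 126.3]
  orange [ 465.1 -161.8   45.2]
```

View pics/side13.png

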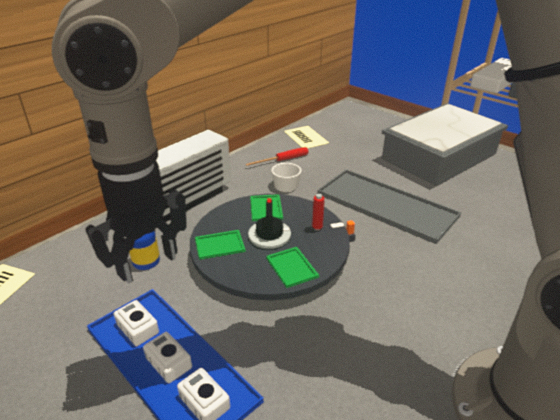

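View pics/top13.png

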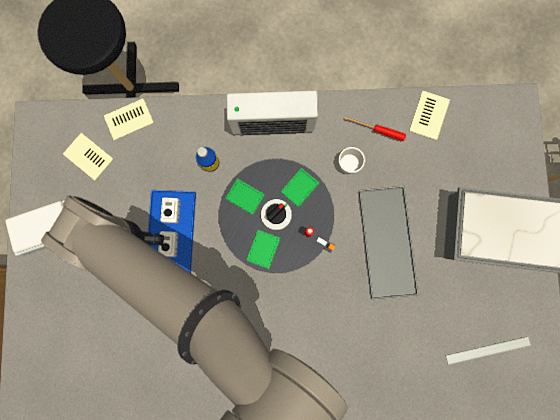

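All three housings lie flat in the blue tray, at side-view pixels (136,322), (167,356) and (203,394). The plate mark is at the pointer, the collar is locked, and the bottle and cup have not moved. Handing in.

```bash
python3 -c "
from rig import job_done
print(job_done())"
```

```text
the job is handed in; nothing more can be done
None
```

I handed in the job at about 60 s with all three housings flat in the blue tray, the plate turned one full turn and the collar at its locked mark; `job_done()` returned no verdict.

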